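# Load and close the plate exposure cabinet

## Robot

A 6-joint arm with a two-finger parallel gripper is mounted at the origin on the work surface. World frame = base frame: x ahead of the robot, y to its left, z up, the work surface at z = 0. Lengths are in mm, angles in rad, forces in N, time in s.
With the tool pointing down it reaches from about 350 to 975 mm from the base axis. Payload 7.1 kg.
Tool frame: the origin (TCP) lies on the centre line of the jaws, within the pads' length; the fingertips stand 8 mm ahead of it and the grasp point (between the pads) lies 11 mm behind it; z points along the fingers, x is the direction in which the jaws open and shut, and the axes are right-handed (so a half turn about z gives the same grasp; the last joint's range is limited). The gripper opens to 88 mm and grips with 3 to 60 N. Pads are 20 mm wide; open, the fingers measure 115 mm over their backs; the gripper's body (75 mm by 178 mm) begins 61 mm behind the grasp point.
Start: joints at [-1.362, 0.423, 1.63, -0, 1.089, -0.019], TCP at [141.166, -608.832, 230.675] pointing down, gripper open.
Joint ranges: [-3, 3], [-0.9, 2.11], [0.09, 2.58], [-1.31, 4.45], [0.11, 2.69], [-2.54, 2.54]. Speed limits (rad/s): [2.39, 2.39, 3.01, 3.14, 3.14, 3.14].

## Interface

Orientations are given as a rotation vector (axis times angle).
In Python, from workcell import ctrl gives the robot as it stands.
- The arm moves only by the shell command python3 -m handwheel 'ROWS'. ROWS is JSON, a list of rows, each a list of 3 entries, a list of its own where there are three numbers: the turn, a rotation vector about the tool's x, y, z in rad, then the shift along the tool's x, y, z in mm, then the opening, from 0 (shut) to 1 (fully open). In form: [[[ax, ay, az], [tx, ty, tz], jaw], ...]. A call has exactly 10 rows; each row shifts and turns the pose as measured when the row begins, along the tool's axes as they then stand; what a row does not reach is not made up. A row lasts 1/12 s, in which the tool goes at most 41.7 mm and 7.16 degrees, less where a joint would pass 70% of its speed; a pose out of reach is approached as far as the arm can. A call with a gripper value outside its range is refused whole. The fingers move at their own pace and stop on an object; the grip force is fixed at half the most. Time passes only in rows, so rows that do not move let the fingers close, or fill a call up. It gives the time, the measured TCP pose, the force and the opening at its end, in the units of the state.
- ctrl.get_obs(): the state, without advancing time (a new reading comes with each control period).
- ctrl.get_image(name): name is "scene" or "top" or "wrist"; returns a dict with "pixels" (420x560x3 uint8, red, green, blue), "camera_matrix" (3x3 intrinsics, pixels), "rvec" (rotation vector, rad) and "tvec" (3), from world to camera coordinates, as OpenCV has them. Camera axes: x right, y down, z forward; pixel columns grow to the right and rows downward; lengths in mm; the calibration is good to about 2 mm. A picture is of the moment at which its call begins. There is no depth.
- ctrl.close_job(): hands the job in, once; it reports no verdict.
Trained networks look in a picture, given as the dict that the camera call returned (one of the last four; its "shot" number tells which), for a name from the list of things; names that differ only in an ending like _2 or _b are one class to them, and where a whole thing is asked for, a point or a joint stands for the part that bears it (a point fixed in the world has none). Each returns a list of dicts, best first, with "score" (0 to 1); they miss things now and then, are a little off and sometimes report something else, mostly with a low value. They report only what shows in the picture. A call takes as long as a camera call. They do not tell look-alikes from the thing itself.
- ctrl.look_for(picture, query): "position" ([x, y, z] in mm, in the coordinates of the camera as it stood for that picture, good to about 4 mm: the middle of the surface that is visible of it).
- ctrl.spot_point(picture, query): "position" ([x, y, z] in mm, in the coordinates of the camera as it stood for that picture, good to about 4 mm: a listed point, or the origin of a listed thing).
The state is a dict: "t": time; "qpos": joint angles; "qvel": joint speeds; "joint_torque": joint torques, N m; "ee_pos": TCP position; "orientation": TCP orientation; "ft_force": force on the tool from outside, world axes, zero at the start; "moment": the same for the moment, N m; "width": finger opening in mm.
Only numpy, scipy, OpenCV 4.12 (cv2) and the standard library are available. Lean on these libraries where they do the work, as an engineer would, in place of code of your own. Each camera call takes 0.05 s, during which the arm holds its last target.

## Task

Pick up every coated glass plate from the mat by its edges, so that the robot never touches a coating, and lay each one flat, coating up, down between the low stops of its own nest on the cabinet deck. With all plates in, lower the lamp head over the two locating pins until it rests flush on the rim and push the door shut until it snaps onto its catch; last of all press the start button right down and let go. Leave the other things on the bench where they are, and if something gets knocked out of place, put it right.

Things in the scene. Friction and masses are not known exactly. Their poses are not given: they have to be found in the camera images.
- plate0: One of 3 or 4 like glass plates (absent ones read None), 60 (x) x 40 (y) x 6 mm thick, 40 g, lying on the mat. Origin: centre of the underside; z points out of the coated side. The sides are bare glass 5 mm high; the white coating on top is 1 mm thick and set in 4 mm all round.
- coat0: White coating on plate0, fixed to it, same origin and axes as the plate: 52 (x) x 32 (y) mm, from 5 to 6 mm above the plate's underside. The robot may not touch it.
- plate1: One of 3 or 4 like glass plates (absent ones read None), 60 (x) x 40 (y) x 6 mm thick, 40 g, lying on the mat. Origin: centre of the underside; z points out of the coated side. The sides are bare glass 5 mm high; the white coating on top is 1 mm thick and set in 4 mm all round.
- coat1: White coating on plate1, fixed to it, same origin and axes as the plate: 52 (x) x 32 (y) mm, from 5 to 6 mm above the plate's underside. The robot may not touch it.
- plate2: One of 3 or 4 like glass plates (absent ones read None), 60 (x) x 40 (y) x 6 mm thick, 40 g, lying on the mat. Origin: centre of the underside; z points out of the coated side. The sides are bare glass 5 mm high; the white coating on top is 1 mm thick and set in 4 mm all round.
- coat2: White coating on plate2, fixed to it, same origin and axes as the plate: 52 (x) x 32 (y) mm, from 5 to 6 mm above the plate's underside. The robot may not touch it.
- plate3: One of 3 or 4 like glass plates (absent ones read None), 60 (x) x 40 (y) x 6 mm thick, 40 g, lying on the mat. Origin: centre of the underside; z points out of the coated side. The sides are bare glass 5 mm high; the white coating on top is 1 mm thick and set in 4 mm all round.
- coat3: White coating on plate3, fixed to it, same origin and axes as the plate: 52 (x) x 32 (y) mm, from 5 to 6 mm above the plate's underside. The robot may not touch it.
- mat: Thin fixed grey mat, 270 (x) x 220 (y) x 2 mm, on which the plates lie; origin under its centre, its top is 2 mm above that.
- cabinet: White fixed cabinet, open on top, 176 (x) x 178 (y) mm; origin under its centre. Door on its -x side. Deck 60 mm above the bench, with four nests 48 (x) x 68 (y) mm for plates between low corner stops (4 mm high, only near the plate's corners and ends; 40 mm free at mid sides), centred at x = -40 or +32, y = -35 or +35 mm. Walls to 100 mm height: at y = +-75..89 and x = 80..88 mm; no wall behind the door. Control box x -10..50, y 89..149, 45 mm high.
- rim (a point): Centre of the cabinet's rim, 100 mm above the bench, where the lamp head's origin is when flush; axes as the cabinet's. Two upright steel pins, 8 mm thick with tapered tips, stand 16 mm above the rim at (x, y) = (-70, +82) and (+70, -82) mm.
- lamp: Loose lamp head, about 0.45 to 0.7 kg: plate 184 (x) x 186 (y) x 8 mm with through holes 11.5 mm wide at (x, y) = (-70, +82) and (+70, -82) mm (fits either way round); housing 80 (x) x 120 (y) mm up to 30 mm; handle bar over its middle along y, 100 mm long, 14 x 14 mm, axis 60 mm up, 23 mm free under it between posts at y = +-42 mm. Origin: centre of the underside, z up; balanced at the middle.
- door (a joint): Door angle, rad: 0 shut, grows as it swings out (to 1.5); starts half open, stays where left. Panel 170 mm wide, 12 mm thick, 12 to 96 mm above the bench; bar handle outside at mid width, 29 mm proud, up to 67 mm above the bench. From 0.09 rad it meets a spring ball catch that resists with a few newtons until it snaps to 0 (peak at 0.04).
- door_hinge (a point): On the door's upright hinge axis, 54 mm above the bench, at (-88, -89) mm in the cabinet's frame. Axes turn with the door: y along the panel to its free edge (at y = 172 mm), inside face at x = 0, outside face at x = -12 mm. The catch bracket stands just past the free edge of the shut door (cabinet x -120..-86, y 98..111 mm, 60 mm high).
- start (a joint): Travel of the start button, m: 0 up, 0.006 fully down (springs back, about 4 N holds it down); counts as pressed above 0.0045.
- start_top (a point): Centre of the top of the start button, a plain grey round 28 mm button on top of the control box; press straight down.
- beaker: Bystander, not to be disturbed: open glass beaker, 68 mm across, 85 mm tall.
- reagent: Bystander, not to be disturbed: black plastic reagent bottle, 68 mm across, 150 mm tall.
- pot: Bystander, not to be disturbed: white pot with a red cap, 50 mm across, 60 mm tall.
- dish: Bystander, not to be disturbed: clear closed petri dish, 90 mm across, 14 mm high.
- stopper: Bystander, not to be disturbed: small red-brown rubber stopper, 30 mm across, 28 mm tall.
- scoop: Bystander, not to be disturbed: steel lab scoop lying flat, 170 mm long.
Mind the look-alikes: they are no part of the job. What is shaped like the plate2 but yellow is not meant.

How it is judged:
By the outcome, as a careful person would: the job done as asked, in the order asked, and still so for the second after the job is handed in, with the robot touching nothing.
Of plate0, plate1, plate2, plate3 only 3 to 4 are there at a start; the rules pass over those that are not, and their reading is None.
At some moment in a run one of lamp, plate0, plate1, plate2, plate3 may be knocked a few centimetres aside while the robot is not near it.
It also fails if it takes over 210 s, if anything falls off the work surface, if the arm or the gripper's body presses on something with over 40 N, if the wrist force passes 120 N, or if a joint passes its speed limit or range.

## Working session

There is one attempt and no reset: what is moved stays moved. The work goes in short steps, Python scripts to look and compute and a shell command to move; the robot and the scene stay as the last step left them, time stands still between calls to the robot, and variables do not carry over. Pictures are saved under pics/ and viewed, and the job is handed in when it is done.

```bash
ls -la; mkdir -p pics; cat > h.py <<'E'
import numpy as np, cv2
from workcell import ctrl
def snap(name,fn=None):
    p=ctrl.get_image(name)
    if fn: cv2.imwrite('pics/'+fn+'.png',cv2.cvtColor(p['pixels'],cv2.COLOR_RGB2BGR))
    return p
def RT(p): return cv2.Rodrigues(np.array(p['rvec'],float))[0],np.array(p['tvec'],float).ravel()
def c2w(p,x):
    R,t=RT(p); return R.T@(np.array(x)-t)
def pix2w(p,uv,z):
    R,t=RT(p);K=np.array(p['camera_matrix']);d=R.T@np.linalg.inv(K)@np.array([uv[0],uv[1],1.]);o=-R.T@t
    return o+d*(z-o[2])/d[2]
def w2pix(p,X):
    R,t=RT(p);K=np.array(p['camera_matrix']);c=K@(R@np.array(X,float)+t);return c[:2]/c[2]
def find(p,q,kind='spot_point'):
    out=[]
    for d in getattr(ctrl,kind)(p,q):
        w=c2w(p,d['position']);out.append((round(d['score'],2),w.round(1).tolist(),w2pix(p,w).round().tolist()))
    return out
E
python3 - <<'E'
from h import *
print({k:(np.round(v,3).tolist() if v is not None else v) for k,v in ctrl.get_obs().items()})
for n in ['scene','top','wrist']:
    p=snap(n,n+'0'); R,t=RT(p); print(n,(-R.T@t).round(), np.round(p['camera_matrix'],1).tolist())
E
```

```text
total 12
drwxr-xr-x  3 agent agent 4096 Dec  7 15:09 .
drwxr-xr-x 23 root  root  4096 Dec  7 15:08 ..
drwxr-xr-x  2 agent agent 4096 Dec  7 15:09 pics
{'t': 0.0, 'qpos': [-1.362, 0.424, 1.631, 0.0, 1.089, -0.019], 'qvel': [-0.0, -0.0, 0.001, 0.0, -0.001, -0.001], 'joint_torque': [0.004, -54.461, -27.367, 0.065, 0.023, -0.0], 'ee_pos': [141.056, -608.3, 229.901], 'orientation': [-2.459, 1.954, 0.002], 'ft_force': [-0.136, 0.431, -0.227], 'moment': [0.04, 0.02, -0.023], 'width': 87.974}
scene [1289.  174.  639.] [[460.9, 0.0, 276.2], [0.0, 460.9, 203.1], [0.0, 0.0, 1.0]]
top [ 294.  -33. 1114.] [[491.5, 0.0, 273.9], [0.0, 491.5, 200.7], [0.0, 0.0, 1.0]]
wrist [ 207. -594.  384.] [[312.8, 0.0, 280.1], [0.0, 312.8, 209.9], [0.0, 0.0, 1.0]]
```

View pics/scene0.png

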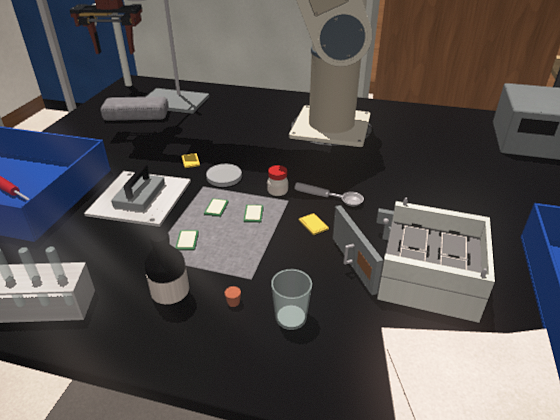

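View pics/top0.png

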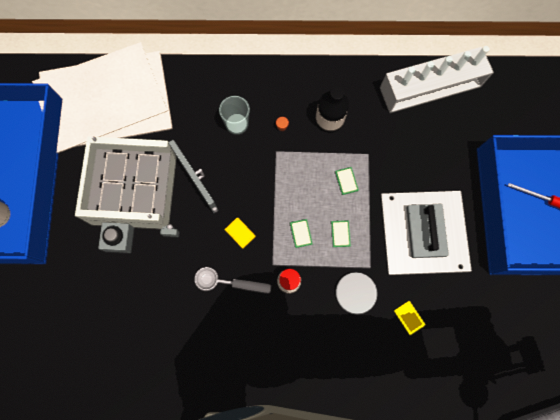

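View pics/wrist0.png

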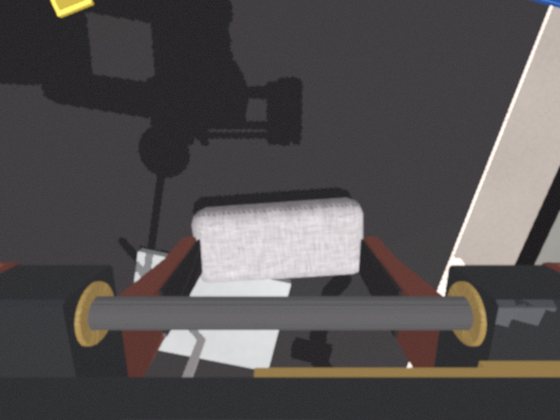

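```bash
python3 - <<'E'
from h import *
p=snap('top')
for q in ['plate0','lamp','cabinet','rim','mat','door_hinge','start_top','pot','dish','beaker','reagent','stopper','scoop']:
    print(q,find(p,q)[:8])
s=snap('scene')
for q in ['plate0','lamp','cabinet','rim','start_top','door_hinge']:
    print('S',q,find(s,q)[:8])
im=cv2.cvtColor(p['pixels'],cv2.COLOR_RGB2BGR)
cv2.imwrite('pics/crop_plates.png',cv2.resize(im[145:275,215:480],None,fx=3,fy=3,interpolation=cv2.INTER_CUBIC))
cv2.imwrite('pics/crop_cab.png',cv2.resize(im[125:260,65:265],None,fx=4,fy=4,interpolation=cv2.INTER_CUBIC))
E
```

```text
plate0 [(0.91, [487.4, -186.4, 4.4], [340.0, 235.0]), (0.91, [493.1, 44.2, 3.9], [239.0, 232.0]), (0.85, [298.8, -337.8, -1.8], [410.0, 320.0]), (0.77, [497.2, -96.4, 4.9], [300.0, 230.0]), (0.67, [614.3, -207.6, 6.1], [347.0, 181.0])]
lamp [(0.76, [495.9, -383.3, -3.9], [424.0, 232.0])]
cabinet [(0.57, [357.6, -219.7, 4.3], [356.0, 292.0])]
rim [(0.77, [592.4, 291.7, 100.3], [122.0, 178.0])]
mat [(0.71, [550.7, -148.5, 2.5], [322.0, 208.0]), (0.54, [378.0, 53.9, -0.6], [234.0, 283.0])]
door_hinge [(0.87, [680.2, 198.1, 54.2], [172.0, 147.0])]
start_top [(0.47, [476.8, 319.7, 66.2], [109.0, 233.0])]
pot [(0.71, [380.3, -67.3, 6.5], [288.0, 282.0])]
dish [(0.74, [357.3, -221.4, 2.6], [357.0, 293.0]), (0.71, [498.2, -97.4, 3.4], [301.0, 230.0])]
beaker [(0.83, [759.6, 56.7, 5.0], [236.0, 123.0]), (0.51, [752.6, -50.9, -1.4], [280.0, 127.0])]
reagent [(0.61, [770.5, -168.5, -1.9], [329.0, 120.0])]
stopper [(0.63, [755.4, -49.1, 1.6], [280.0, 125.0]), (0.34, [590.0, 287.4, 4.3], [136.0, 190.0])]
scoop [(0.58, [375.9, 55.9, 2.7], [233.0, 284.0])]
S plate0 [(0.78, [488.2, 41.7, -2.0], [313.0, 224.0]), (0.65, [309.4, -332.5, 2.2], [190.0, 161.0]), (0.57, [488.9, -186.3, 1.5], [217.0, 208.0]), (0.56, [621.0, -209.6, -1.7], [184.0, 243.0]), (0.55, [487.5, -103.5, 1.8], [251.0, 212.0])]
S lamp [(0.61, [489.1, -377.8, 3.5], [142.0, 195.0])]
S cabinet [(0.78, [593.5, 291.7, 1.9], [429.0, 275.0])]
S rim [(0.68, [360.6, -214.6, 3.3], [224.0, 177.0]), (0.62, [594.7, 289.8, 98.8], [438.0, 237.0])]
S start_top []
S door_hinge [(0.59, [684.2, 194.4, 54.9], [378.0, 279.0]), (0.56, [375.7, 54.2, 3.9], [327.0, 195.0])]
```

View pics/crop_plates.png

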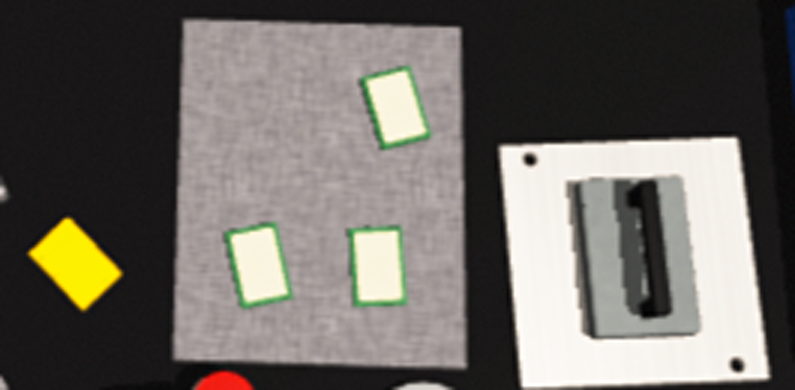

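View pics/crop_cab.png

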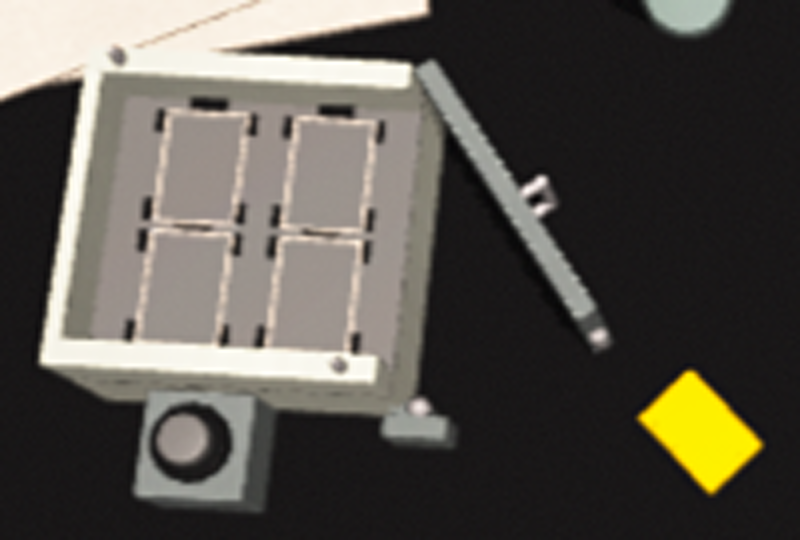

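```bash
cat >> h.py <<'E'
def plates(p,z=8,show=True):
    """white-coat rectangles at height z: list of (centre world, long-axis angle deg, sizes mm)"""
    im=p['pixels'].astype(int); m=((im[...,0]>190)&(im[...,1]>190)&(im[...,2]>150)).astype(np.uint8)
    n,l,st,c=cv2.connectedComponentsWithStats(m); out=[]
    for i in range(1,n):
        if st[i,4]<60: continue
        cs,_=cv2.findContours((l==i).astype(np.uint8),0,2)
        W=np.array([pix2w(p,q,z)[:2] for q in cs[0][:,0,:].astype(float)],np.float32)
        (cx,cy),(w,h),a=cv2.minAreaRect(W); 
        if not(35<max(w,h)<65 and 18<min(w,h)<45): continue
        ys,xs=np.nonzero(l==i); C=np.array([pix2w(p,q,z)[:2] for q in zip(xs[::3],ys[::3])])
        cen=pix2w(p,(xs.mean(),ys.mean()),z)[:2]
        v=np.linalg.svd(C-C.mean(0))[2][0]; ang=np.degrees(np.arctan2(v[1],v[0]))
        ang=(ang+90)%180-90
        out.append((cen.round(1).tolist(),round(ang,1),(round(w,1),round(h,1)),(int(xs.mean()),int(ys.mean()))))
    return out
def tool():
    o=ctrl.get_obs(); return cv2.Rodrigues(np.array(o['orientation'],float))[0],np.array(o['ee_pos']),o
def goto(x,y,z,yaw):
    """yaw deg: world angle of tool x, tool pointing down. Prints turn (tool) and the shift after that turn."""
    R,P,o=tool(); a=np.radians(yaw)
    X=np.array([np.cos(a),np.sin(a),0]);Z=np.array([0,0,-1.]);T=np.stack([X,np.cross(Z,X),Z],1)
    r=cv2.Rodrigues(R.T@T)[0].ravel(); d=np.array([x,y,z])-P
    print('turn',r.round(3).tolist(),'shift_before_turn',(R.T@d).round(1).tolist(),'shift_after_turn',(T.T@d).round(1).tolist(),'at',P.round(1).tolist(),'yaw',round(np.degrees(np.arctan2(R[1,0],R[0,0])),2),'tiltz',R[:,2].round(3).tolist(),'t',round(o['t'],2),'F',np.round(o['ft_force'],1).tolist(),'w',round(o['width'],1))
E
python3 - <<'E'
from h import *
p=snap('top')
for x in plates(p): print(x)
from scipy.optimize import least_squares
f=lambda u,v:(u/4+65-.4,v/4+125-.4)
M=[((88,-89,100),f(92,47)),((88,89,100),f(40,363)),((-88,89,100),f(378,383)),((-88,-89,100),f(413,62)),((70,-82,116),f(118,52)),((-70,82,116),f(340,361)),((32,-35,60),f(207,166)),((-40,-35,60),f(332,173)),((32,35,60),f(184,287)),((-40,35,60),f(315,293)),((20,119,45),f(200,450))]
def w(q,X):
    c,s=np.cos(q[2]),np.sin(q[2]);return [q[0]+c*X[0]-s*X[1],q[1]+s*X[0]+c*X[1],X[2]]
r=least_squares(lambda q:np.concatenate([w2pix(p,w(q,X))-u for X,u in M]),[593,291,1.57],loss='soft_l1')
print(r.x,np.degrees(r.x[2])); print(r.fun.reshape(-1,2).round(2))
E
```

```text
([616.1, -206.1], np.float64(12.4), (52.0, 32.7), (346, 180))
([490.7, -97.7], np.float64(13.6), (52.3, 32.8), (300, 232))
([490.3, -188.3], np.float64(2.7), (51.5, 33.0), (340, 233))
[593.41817137 289.45250272   1.52117032] 87.15663916504208
[[ 0.26 -0.18]
 [ 1.08  0.16]
 [-0.13 -0.37]
 [ 0.04  0.25]
 [-1.1  -0.67]
 [-0.63 -0.18]
 [-0.63  0.48]
 [ 0.09  0.41]
 [ 0.98  0.42]
 [ 0.69  0.66]
 [-0.48 -1.37]]
```

```bash
python3 - <<'E'
from h import *
goto(490.3,-188.3,150,-87.3)
E
```

```text
turn [0.0, 0.0, 0.181] shift_before_turn [-330.8, -435.1, 80.7] shift_after_turn [-403.6, -368.6, 80.7] at [141.2, -608.8, 230.7] yaw -76.95 tiltz [-0.0, 0.0, -1.0] t 1.25 F [0.5, -0.1, -0.1] w 87.6
```

```bash
python3 -m handwheel '[[[0,0,0.09],[-20,-27,0],1],[[0,0,0.09],[-22,-25,0],1],[[0,0,0],[-28,-26,0],1],[[0,0,0],[-28,-26,0],1],[[0,0,0],[-28,-26,0],1],[[0,0,0],[-28,-26,0],1],[[0,0,0],[-28,-26,0],1],[[0,0,0],[-28,-26,0],1],[[0,0,0],[-28,-26,0],1],[[0,0,0],[-28,-26,0],1]]'; python3 - <<'E'
from h import *
goto(490.3,-188.3,150,-87.3)
E
```

```text
t: 2.08
ee_pos: [389.2, -321.6, 230.6]
orientation: [2.248, -2.189, 0.009]
ft_force: [0.1, 0.5, -0.2]
width: 87.9
turn [-0.002, -0.007, -0.021] shift_before_turn [-131.1, -104.4, 79.9] shift_after_turn [-128.4, -107.3, 80.6] at [389.2, -321.6, 230.6] yaw -88.48 tiltz [0.002, -0.007, -1.0] t 2.08 F [0.1, 0.5, -0.2] w 87.9
```

```bash
python3 -m handwheel '[[[0,0,0],[-28,-24,10],1],[[0,0,0],[-28,-24,20],1],[[0,0,0],[-28,-24,20],1],[[0,0,0],[-28,-24,20],1],[[0,0,-0.02],[-14,-8,10],1],[[0,0,0],[0,0,0],1],[[0,0,0],[0,0,0],1],[[0,0,0],[0,0,0],1],[[0,0,0],[0,0,0],1],[[0,0,0],[0,0,0],1]]'; python3 - <<'E'
from h import *
goto(490.3,-188.3,150,-87.3)
p=snap('wrist','w1'); print(plates(p)); print(plates(snap('top')))
E
```

```text
t: 2.92
ee_pos: [497.3, -187.7, 153.3]
orientation: [2.279, -2.161, 0.026]
ft_force: [0.2, -0.2, -0.3]
width: 87.9
turn [-0.011, -0.012, 0.006] shift_before_turn [0.2, 7.0, 3.3] shift_after_turn [0.3, 7.0, 3.3] at [497.3, -187.7, 153.3] yaw -86.97 tiltz [0.011, -0.012, -1.0] t 2.92 F [0.2, -0.2, -0.3] w 87.9
[([617.7, -205.8], np.float64(14.8), (51.9, 31.9), (304, 71)), ([491.2, -188.4], np.float64(2.6), (51.7, 31.4), (277, 208)), ([483.6, -101.9], np.float64(-18.6), (43.3, 31.7), (189, 211))]
[([483.1, -101.3], np.float64(-17.8), (44.2, 32.7), (302, 236))]
```

View pics/w1.png

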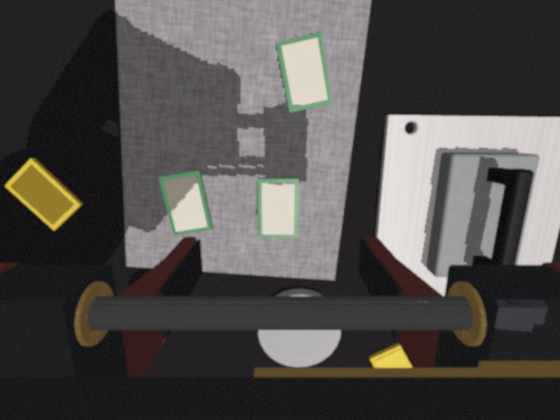

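```bash
python3 -m handwheel '[[[-0.01,-0.012,0.006],[0,6.5,0],0.75],[[0,0,0],[0,0,30],0.75],[[0,0,0],[0,0,30],0.75],[[0,0,0],[0,0,30],0.75],[[0,0,0],[0,0,20],0.75],[[0,0,0],[0,0,10],0.75],[[0,0,0],[0,0,0],0.75],[[0,0,0],[0,0,0],0.75],[[0,0,0],[0,0,0],0.75],[[0,0,0],[0,0,0],0.75]]'; python3 - <<'E'
from h import *
goto(491,-188.4,11,-87.3)
E
```

```text
t: 3.85
ee_pos: [491.8, -195.1, 35.9]
orientation: [-2.258, 2.178, -0.012]
ft_force: [0.0, -0.1, -0.3]
width: 66.0
turn [-0.009, -0.002, -0.011] shift_before_turn [-6.7, 0.7, 24.8] shift_after_turn [-6.7, 0.4, 24.9] at [491.8, -195.1, 35.9] yaw -87.93 tiltz [0.009, -0.002, -1.0] t 3.85 F [0.0, -0.1, -0.3] w 66.0
```

```bash
python3 -m handwheel '[[[-0.009,-0.002,-0.011],[-6.7,0.4,4],0.75],[[0,0,0],[0,0,6],0.75],[[0,0,0],[0,0,6],0.75],[[0,0,0],[0,0,0],0.75],[[0,0,0],[0,0,0],0.75],[[0,0,0],[0,0,0],0.75],[[0,0,0],[0,0,0],0.75],[[0,0,0],[0,0,0],0.75],[[0,0,0],[0,0,0],0.75],[[0,0,0],[0,0,0],0.75]]'; python3 - <<'E'
from h import *
goto(491,-188.4,11,-87.3)
E
```

```text
t: 4.68
ee_pos: [493.7, -188.3, 21.8]
orientation: [-2.274, 2.165, -0.008]
ft_force: [-0.3, -0.1, 0.2]
width: 65.7
turn [-0.005, -0.003, 0.002] shift_before_turn [-0.1, 2.7, 10.8] shift_after_turn [-0.0, 2.7, 10.8] at [493.7, -188.3, 21.8] yaw -87.19 tiltz [0.005, -0.002, -1.0] t 4.68 F [-0.3, -0.1, 0.2] w 65.7
```

```bash
python3 -m handwheel '[[[-0.005,-0.003,0],[0,2,4],0.75],[[0,0,0],[0,1,4],0.75],[[0,0,0],[0,0,3],0.75],[[0,0,0],[0,0,0],0.75],[[0,0,0],[0,0,0],0.4],[[0,0,0],[0,0,0],0.2],[[0,0,0],[0,0,0],0.2],[[0,0,0],[0,0,0],0.2],[[0,0,0],[0,0,0],0.2],[[0,0,0],[0,0,0],0.2]]'; python3 - <<'E'
from h import *
goto(491,-188.4,11,-87.3)
p=snap('wrist','w2')
E
```

```text
t: 5.52
ee_pos: [491.7, -189.2, 10.4]
orientation: [-2.274, 2.166, -0.002]
ft_force: [0.1, 0.6, 3.0]
width: 39.6
turn [-0.002, -0.0, 0.001] shift_before_turn [-0.8, 0.6, -0.6] shift_after_turn [-0.8, 0.6, -0.6] at [491.7, -189.2, 10.4] yaw -87.23 tiltz [0.002, -0.0, -1.0] t 5.52 F [0.1, 0.6, 3.0] w 39.6
```

View pics/w2.png

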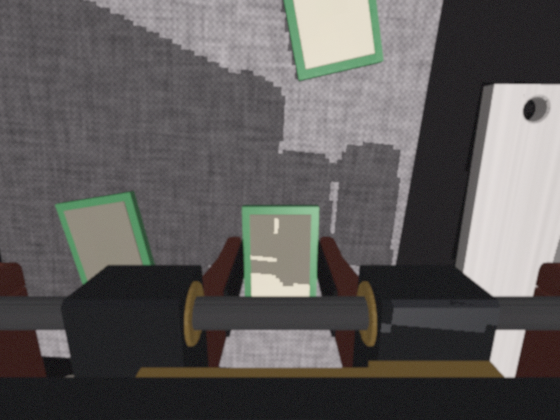

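```bash
python3 -m handwheel '[[[0,0,0],[0,0,-10],0.2],[[0,0,0],[0,0,-30],0.2],[[0,0,0],[0,0,-40],0.2],[[0,0,0],[0,0,-40],0.2],[[0,0,0],[0,0,-40],0.2],[[0,0,0.04],[-20,-4,-20],0.2],[[0,0,0.05],[-40,-8,0],0.2],[[0,0,0],[-40,-8,0],0.2],[[0,0,0],[-40,-8,0],0.2],[[0,0,0],[-40,-8,0],0.2]]'; python3 -m handwheel '[[[0,0,0],[-40,-8,0],0.2],[[0,0,0],[-40,-8,0],0.2],[[0,0,0],[-40,-8,0],0.2],[[0,0,0],[-40,-8,0],0.2],[[0,0,0],[-40,-8,0],0.2],[[0,0,0],[-30,0,0],0.2],[[0,0,0],[-20,0,0],0.2],[[0,0,0],[0,0,0],0.2],[[0,0,0],[0,0,0],0.2],[[0,0,0],[0,0,0],0.2]]';  python3 - <<'E'
from h import *
goto(590,290,220,-92.8)
p=snap('wrist','w3'); print(plates(snap('top')))
E
```

```text
t: 6.4
ee_pos: [530.1, -10.1, 203.4]
orientation: [-2.155, 2.284, 0.001]
ft_force: [1.0, -0.8, -0.3]
width: 39.0
t: 7.23
ee_pos: [581.4, 253.0, 207.7]
orientation: [-2.164, 2.274, -0.0]
ft_force: [1.0, -0.6, -1.0]
width: 39.7
turn [-0.001, 0.001, -0.001] shift_before_turn [-37.4, -6.7, -12.2] shift_after_turn [-37.4, -6.7, -12.3] at [581.4, 253.0, 207.7] yaw -92.83 tiltz [0.002, 0.001, -1.0] t 7.23 F [1.0, -0.6, -1.0] w 39.7
[([616.2, -206.0], np.float64(15.1), (52.1, 32.8), (346, 180)), ([527.6, 248.4], np.float64(81.4), (21.1, 39.9), (150, 216)), ([490.5, -97.7], np.float64(11.7), (52.4, 32.8), (300, 232))]
```

View pics/w3.png

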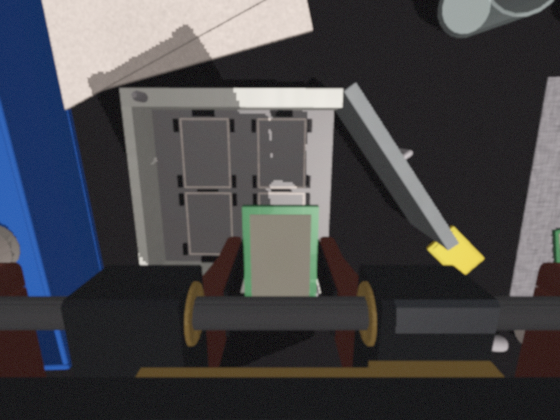

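```bash
python3 - <<'E'
from h import *
im=cv2.imread('pics/w3.png'); cv2.imwrite('pics/w3c.png',cv2.resize(im[75:275,110:360],None,fx=3,fy=3,interpolation=cv2.INTER_CUBIC))
E
```

```text
(no output)
```

View pics/w3c.png

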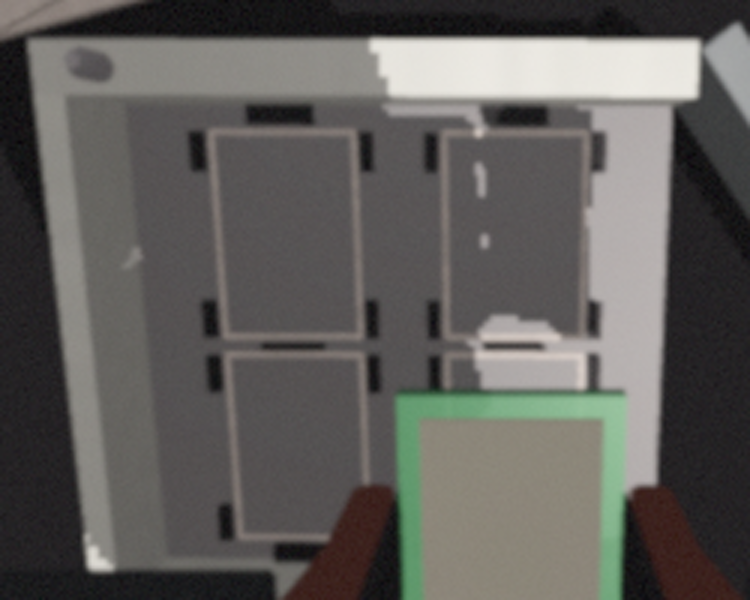

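```bash
cat > fit.py <<'E'
from h import *
from scipy.optimize import least_squares
def wp(q,X):
    c,s=np.cos(q[2]),np.sin(q[2]);return [q[0]+c*X[0]-s*X[1],q[1]+s*X[0]+c*X[1],X[2]]
def fit(p,M):
    """M: local-xyz, pixel; 'n' marks nest-outline corners as (cx,cy,sx,sy)"""
    def res(q):
        r=[]
        for X,u in M:
            if len(X)==4: X=(X[0]+X[2]*q[3],X[1]+X[3]*q[4],60)
            r.append(w2pix(p,wp(q,X))-u)
        return np.concatenate(r)
    r=least_squares(res,[593,290,1.52,22,32],loss='soft_l1'); return r.x,r.fun.reshape(-1,2)
E
python3 - <<'E'
from fit import *
p=snap('wrist')
f=lambda u,v:np.array((u/3+110-.33,v/3+75-.33))
M=[((32,-35,1,-1),f(209,130)),((32,-35,-1,-1),f(356,130)),((32,-35,-1,1),f(363,337)),((32,-35,1,1),f(225,337)),
((-40,-35,1,-1),f(443,131)),((-40,-35,-1,-1),f(588,131)),((-40,-35,-1,1),f(586,338)),((-40,-35,1,1),f(444,338)),
((32,35,1,-1),f(227,354)),((32,35,-1,-1),f(364,354)),((32,35,1,1),f(236,540)),
((88,-89,100),f(28,38)),((-88,-89,100),f(702,38)),((80,-75,100),f(66,97))]
x,r=fit(p,M);print(x.round(2),np.degrees(x[2]));print(r.round(1).tolist())
x,r=fit(p,M[:11]);print(x.round(2),np.degrees(x[2]))
for n in [(32,-35),(32,35),(-40,-35),(-40,35)]: print(n,np.round(wp(x,n+(60,)),1))
for n in [(32,-35),(32,35),(-40,-35),(-40,35)]: goto(*(np.round(wp(x,n+(120,)),1)),np.degrees(x[2])-180)
E
```

```text
[594.31 289.52   1.52  22.68  32.37] 87.01043525965999
[[0.1, 0.1], [0.1, 0.2], [0.3, 0.2], [-0.1, 0.1], [-0.2, -0.1], [0.5, 0.0], [-0.3, 0.0], [0.6, -0.0], [-0.4, -0.2], [0.2, -0.2], [1.2, -0.6], [-0.1, 0.2], [-0.6, 0.6], [-0.5, -0.7]]
[594.3  289.69   1.52  22.68  32.38] 86.95207793446076
(32, -35) [631.  319.8  60. ]
(32, 35) [561.  323.5  60. ]
(-40, -35) [627.1 247.9  60. ]
(-40, 35) [557.2 251.6  60. ]
turn [-0.002, 0.002, 0.002] shift_before_turn [-70.1, -45.5, 88.0] shift_after_turn [-70.3, -45.6, 87.8] at [581.8, 252.0, 207.8] yaw -92.94 tiltz [0.002, 0.001, -1.0] t 7.38 F [0.2, 0.4, 0.7] w 39.6
turn [-0.002, 0.002, 0.002] shift_before_turn [-70.2, 24.6, 87.9] shift_after_turn [-70.3, 24.5, 87.8] at [581.8, 252.0, 207.8] yaw -92.94 tiltz [0.002, 0.001, -1.0] t 7.38 F [0.2, 0.4, 0.7] w 39.6
turn [-0.002, 0.002, 0.002] shift_before_turn [1.9, -45.3, 87.9] shift_after_turn [1.7, -45.5, 87.8] at [581.8, 252.0, 207.8] yaw -92.94 tiltz [0.002, 0.001, -1.0] t 7.38 F [0.2, 0.4, 0.7] w 39.6
turn [-0.002, 0.002, 0.002] shift_before_turn [1.8, 24.7, 87.7] shift_after_turn [1.7, 24.5, 87.8] at [581.8, 252.0, 207.8] yaw -92.94 tiltz [0.002, 0.001, -1.0] t 7.38 F [0.2, 0.4, 0.7] w 39.6
```

```bash
python3 -m handwheel '[[[0,0,0],[-30,-20,0],0.2],[[0,0,0],[-30,-20,10],0.2],[[0,0,0],[-10,-5,20],0.2],[[0,0,0],[0,0,30],0.2],[[0,0,0],[0,0,20],0.2],[[0,0,0],[0,0,10],0.2],[[0,0,0],[0,0,0],0.2],[[0,0,0],[0,0,0],0.2],[[0,0,0],[0,0,0],0.2],[[0,0,0],[0,0,0],0.2]]';  python3 - <<'E'
from h import *
goto(631,319.8,69,-93)
E
```

```text
t: 8.22
ee_pos: [635.7, 310.6, 119.0]
orientation: [-2.144, 2.291, -0.003]
ft_force: [0.5, -0.3, 0.4]
width: 39.4
turn [-0.004, 0.002, -0.014] shift_before_turn [-8.8, 5.6, 50.0] shift_after_turn [-9.0, 5.2, 50.0] at [635.7, 310.6, 119.0] yaw -93.79 tiltz [0.005, 0.002, -1.0] t 8.22 F [0.5, -0.3, 0.4] w 39.4
```

```bash
python3 -m handwheel '[[[-0.004,0.002,-0.014],[-9,5.2,0],0.2],[[0,0,0],[0,0,10],0.2],[[0,0,0],[0,0,10],0.2],[[0,0,0],[0,0,10],0.2],[[0,0,0],[0,0,5],0.2],[[0,0,0],[0,0,0],0.2],[[0,0,0],[0,0,0],0.2],[[0,0,0],[0,0,0],0.2],[[0,0,0],[0,0,0],0.2],[[0,0,0],[0,0,0],0.2]]';  python3 - <<'E'
from h import *
goto(631,319.8,69,-93)
E
```

```text
t: 9.05
ee_pos: [632.1, 321.7, 83.8]
orientation: [-2.162, 2.274, -0.003]
ft_force: [-0.3, 0.1, -1.0]
width: 39.8
turn [-0.004, 0.002, 0.002] shift_before_turn [2.0, 1.0, 14.8] shift_after_turn [2.0, 1.0, 14.8] at [632.1, 321.7, 83.8] yaw -92.89 tiltz [0.004, 0.002, -1.0] t 9.05 F [-0.3, 0.1, -1.0] w 39.8
```

```bash
python3 -m handwheel '[[[-0.003,0.002,0],[2,1,3],0.2],[[0,0,0],[0,0,5],0.2],[[0,0,0],[0,0,4],0.2],[[0,0,0],[0,0,2],0.2],[[0,0,0],[0,0,0],0.2],[[0,0,0],[0,0,0],0.2],[[0,0,0],[0,0,0],0.2],[[0,0,0],[0,0,0],0.2],[[0,0,0],[0,0,0],0.2],[[0,0,0],[0,0,0],0.2]]';  python3 - <<'E'
from h import *
goto(631,319.8,69,-93); snap('wrist','w4')
E
```

```text
t: 9.88
ee_pos: [631.6, 319.6, 69.3]
orientation: [-2.163, 2.276, -0.002]
ft_force: [-0.2, -0.0, 0.1]
width: 39.5
turn [-0.002, 0.001, 0.002] shift_before_turn [-0.2, 0.6, 0.3] shift_after_turn [-0.2, 0.6, 0.3] at [631.6, 319.6, 69.3] yaw -92.91 tiltz [0.002, 0.0, -1.0] t 9.88 F [-0.2, -0.0, 0.1] w 39.5
```

View pics/w4.png

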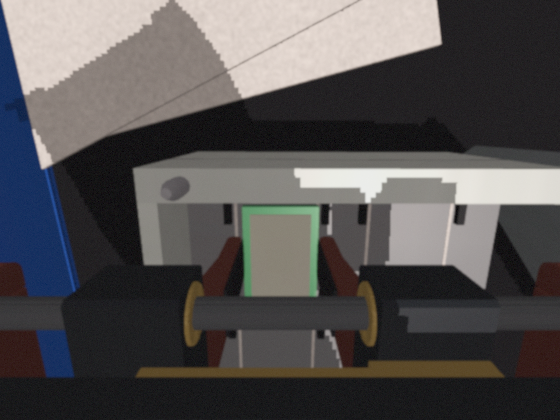

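```bash
python3 -m handwheel '[[[0,0,0],[0,0,0.8],0.2],[[0,0,0],[0,0,0],0.5],[[0,0,0],[0,0,0],0.62],[[0,0,0],[0,0,0],0.62],[[0,0,0],[0,0,-5],0.62],[[0,0,0],[0,0,-20],0.62],[[0,0,0],[0,0,-30],0.62],[[0,0,0],[0,0,-30],0.62],[[0,0,0],[0,0,-30],0.62],[[0,0,0],[0,0,0],0.7]]';  python3 - <<'E'
from h import *
goto(490.5,-97.7,160,-77.5); snap('wrist','w5'); print(plates(snap('top','t5')))
E
```

```text
t: 10.77
ee_pos: [630.1, 319.0, 187.2]
orientation: [2.163, -2.275, -0.0]
ft_force: [1.1, 0.7, 1.0]
width: 58.3
turn [0.002, -0.002, -0.269] shift_before_turn [423.2, 118.2, 28.2] shift_after_turn [376.6, 226.5, 27.2] at [630.1, 319.0, 187.2] yaw -92.91 tiltz [-0.002, -0.002, -1.0] t 10.77 F [1.1, 0.7, 1.0] w 58.3
[([616.1, -206.1], np.float64(12.4), (52.0, 32.7), (346, 180)), ([490.7, -97.7], np.float64(13.6), (52.3, 32.8), (300, 232))]
```

View pics/w5.png

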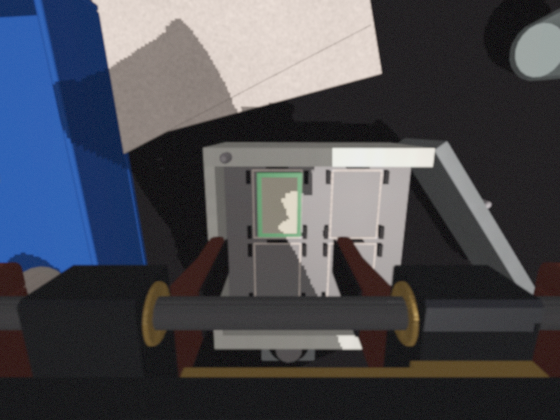

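```bash
python3 -m handwheel '[[[0,0,0],[20,6,0],0.8],[[0,0,0],[38,11,0],0.8],[[0,0,0],[39,11,0],0.8],[[0,0,0],[39,11,0],0.8],[[0,0,0],[39,11,0],0.8],[[0,0,0],[39,11,0],0.8],[[0,0,0],[39,11,0],0.8],[[0,0,0],[39,11,0],0.8],[[0,0,0],[39,11,0],0.8],[[0,0,0],[39,11,0],0.8]]'; python3 -m handwheel '[[[0,0,-0.09],[30,12,0],0.8],[[0,0,-0.09],[10,3,0],0.8],[[0,0,-0.09],[0,0,0],0.8],[[0,0,0],[0,0,0],0.8],[[0,0,0],[0,0,0],0.8],[[0,0,0],[0,0,0],0.8],[[0,0,0],[0,0,0],0.8],[[0,0,0],[0,0,0],0.8],[[0,0,0],[0,0,0],0.8],[[0,0,0],[0,0,0],0.8]]';python3 - <<'E'
from h import *
goto(490.5,-97.7,160,-76.7); p=snap('wrist','w6'); print(plates(p))
E
```

```text
t: 11.7
ee_pos: [493.3, -48.7, 171.2]
orientation: [2.161, -2.247, -0.024]
ft_force: [-0.2, -0.2, -0.4]
width: 70.5
t: 12.53
ee_pos: [467.0, -93.9, 163.9]
orientation: [2.435, -1.936, -0.053]
ft_force: [-0.4, -0.5, 0.4]
width: 70.3
turn [0.045, 0.008, -0.005] shift_before_turn [9.0, -22.2, 2.9] shift_after_turn [9.1, -22.0, 3.9] at [467.0, -93.9, 163.9] yaw -77.0 tiltz [-0.045, -0.003, -0.999] t 12.53 F [-0.4, -0.5, 0.4] w 70.3
[([617.7, -205.5], np.float64(14.4), (52.1, 32.2), (440, 58)), ([484.9, -100.0], np.float64(-3.1), (45.3, 32.3), (290, 175))]
```

View pics/w6.png

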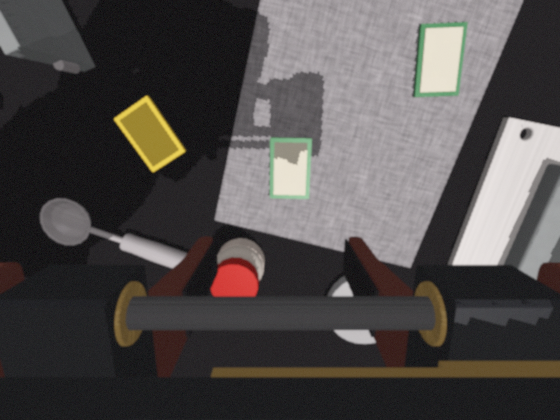

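```bash
python3 -m handwheel '[[[0.045,0.008,-0.005],[9,-22,0],0.75],[[0,0,0],[0,0,20],0.75],[[0,0,0],[0,0,25],0.75],[[0,0,0],[0,0,20],0.75],[[0,0,0],[0,0,10],0.75],[[0,0,0],[0,0,0],0.75],[[0,0,0],[0,0,0],0.75],[[0,0,0],[0,0,0],0.75],[[0,0,0],[0,0,0],0.75],[[0,0,0],[0,0,0],0.75]]';python3 - <<'E'
from h import *
goto(491.3,-97.9,10.5,-76.7); p=snap('wrist','w7'); print(plates(p))
E
```

```text
t: 13.42
ee_pos: [496.1, -97.3, 89.4]
orientation: [-2.461, 1.944, -0.016]
ft_force: [0.1, 0.2, 0.1]
width: 65.8
turn [-0.01, -0.005, 0.001] shift_before_turn [-0.8, 5.6, 78.9] shift_after_turn [-0.5, 4.8, 78.9] at [496.1, -97.3, 89.4] yaw -76.62 tiltz [0.011, -0.002, -1.0] t 13.42 F [0.1, 0.2, 0.1] w 65.8
[([617.6, -205.5], np.float64(15.1), (52.2, 32.2), (465, 93)), ([488.1, -97.8], np.float64(21.2), (47.6, 32.7), (276, 229))]
```

View pics/w7.png

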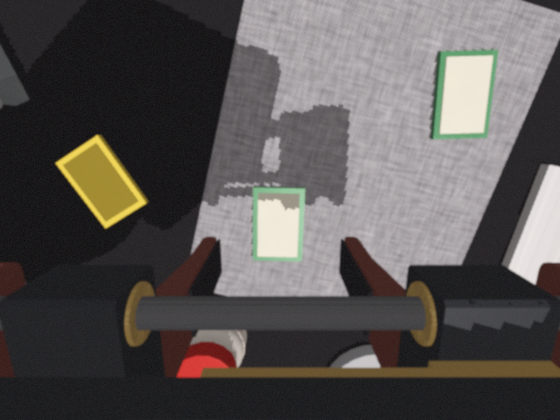

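```bash
python3 -m handwheel '[[[-0.01,-0.004,0],[-0.5,4.8,10],0.75],[[0,0,0],[0,0,20],0.75],[[0,0,0],[0,0,20],0.75],[[0,0,0],[0,0,10],0.75],[[0,0,0],[0,0,5],0.75],[[0,0,0],[0,0,0],0.75],[[0,0,0],[0,0,0],0.75],[[0,0,0],[0,0,0],0.75],[[0,0,0],[0,0,0],0.75],[[0,0,0],[0,0,0],0.75]]';python3 - <<'E'
from h import *
goto(491.3,-97.9,10.5,-76.7)
E
```

```text
t: 14.3
ee_pos: [493.6, -99.0, 24.7]
orientation: [-2.463, 1.946, -0.01]
ft_force: [0.5, 0.1, -0.0]
width: 66.0
turn [-0.006, -0.003, 0.001] shift_before_turn [-1.7, 2.1, 14.2] shift_after_turn [-1.6, 2.0, 14.2] at [493.6, -99.0, 24.7] yaw -76.63 tiltz [0.006, -0.002, -1.0] t 14.3 F [0.5, 0.1, -0.0] w 66.0
```

```bash
python3 -m handwheel '[[[-0.006,-0.003,0],[-1.6,2,5],0.75],[[0,0,0],[0,0,6],0.75],[[0,0,0],[0,0,4],0.75],[[0,0,0],[0,0,0],0.75],[[0,0,0],[0,0,0],0.4],[[0,0,0],[0,0,0],0.2],[[0,0,0],[0,0,0],0.2],[[0,0,0],[0,0,0],0.2],[[0,0,0],[0,0,0],0.2],[[0,0,0],[0,0,0],0.2]]'; python3 - <<'E'
from h import *
goto(491.3,-97.9,10.5,-76.7)
p=snap('wrist','w8')
E
```

```text
t: 15.13
ee_pos: [493.2, -97.1, 10.4]
orientation: [-2.463, 1.947, -0.004]
ft_force: [-2.0, -0.3, 6.8]
width: 39.7
turn [-0.003, -0.001, 0.001] shift_before_turn [0.4, 2.0, -0.1] shift_after_turn [0.4, 2.0, -0.1] at [493.2, -97.1, 10.4] yaw -76.67 tiltz [0.003, 0.0, -1.0] t 15.13 F [-2.0, -0.3, 6.8] w 39.7
```

View pics/w8.png

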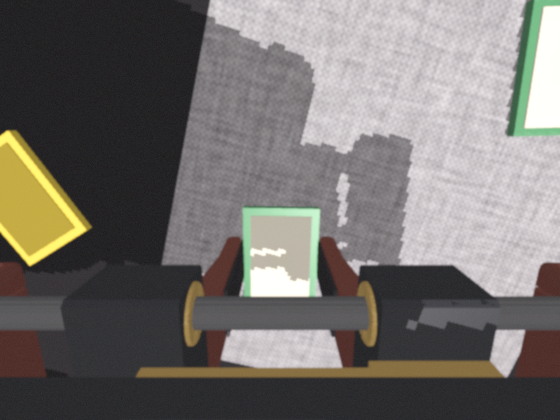

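```bash
python3 -m handwheel '[[[0,0,0],[0,0,-10],0.2],[[0,0,0],[0,0,-30],0.2],[[0,0,0],[0,0,-40],0.2],[[0,0,0],[0,0,-40],0.2],[[0,0,0.09],[0,0,-40],0.2],[[0,0,0.1],[-20,-2,-10],0.2],[[0,0,0.09],[-38,-5,0],0.2],[[0,0,0],[-40,-5,0],0.2],[[0,0,0],[-40,-5,0],0.2],[[0,0,0],[-40,-5,0],0.2]]'; python3 -m handwheel '[[[0,0,0],[-40,-5,0],0.2],[[0,0,0],[-40,-5,0],0.2],[[0,0,0],[-40,-5,0],0.2],[[0,0,0],[-40,-5,0],0.2],[[0,0,0],[-40,-5,0],0.2],[[0,0,0],[-30,0,0],0.2],[[0,0,0],[-10,0,0],0.2],[[0,0,0],[0,0,0],0.2],[[0,0,0],[0,0,0],0.2],[[0,0,0],[0,0,0],0.2]]';  python3 - <<'E'
from h import *
goto(561,323.5,120,-93)
E
```

```text
t: 16.02
ee_pos: [517.0, 79.9, 192.2]
orientation: [-2.136, 2.3, -0.002]
ft_force: [0.9, -0.5, -0.1]
width: 39.5
t: 16.85
ee_pos: [557.0, 333.1, 195.1]
orientation: [-2.144, 2.291, -0.003]
ft_force: [0.1, 0.7, -0.4]
width: 39.5
turn [-0.004, 0.001, -0.014] shift_before_turn [9.4, -4.3, 75.1] shift_after_turn [9.4, -4.5, 75.1] at [557.0, 333.1, 195.1] yaw -93.79 tiltz [0.004, 0.001, -1.0] t 16.85 F [0.1, 0.7, -0.4] w 39.5
```

```bash
python3 -m handwheel '[[[-0.004,0.001,-0.014],[9.4,-4.5,10],0.2],[[0,0,0],[0,0,25],0.2],[[0,0,0],[0,0,30],0.2],[[0,0,0],[0,0,20],0.2],[[0,0,0],[0,0,5],0.2],[[0,0,0],[0,0,0],0.2],[[0,0,0],[0,0,0],0.2],[[0,0,0],[0,0,0],0.2],[[0,0,0],[0,0,0],0.2],[[0,0,0],[0,0,0],0.2]]';  python3 - <<'E'
from h import *
goto(561.5,323.5,69,-93)
E
```

```text
t: 17.68
ee_pos: [564.1, 309.9, 109.2]
orientation: [-2.146, 2.289, -0.004]
ft_force: [-0.5, 0.3, -1.3]
width: 39.6
turn [-0.004, 0.001, -0.012] shift_before_turn [-13.4, 3.6, 40.2] shift_after_turn [-13.4, 3.3, 40.2] at [564.1, 309.9, 109.2] yaw -93.7 tiltz [0.004, 0.0, -1.0] t 17.68 F [-0.5, 0.3, -1.3] w 39.6
```

```bash
python3 -m handwheel '[[[-0.004,0.001,-0.012],[-13.4,3.3,0],0.2],[[0,0,0],[0,0,8],0.2],[[0,0,0],[0,0,8],0.2],[[0,0,0],[0,0,5],0.2],[[0,0,0],[0,0,0],0.2],[[0,0,0],[0,0,0],0.2],[[0,0,0],[0,0,0],0.2],[[0,0,0],[0,0,0],0.2],[[0,0,0],[0,0,0],0.2],[[0,0,0],[0,0,0],0.2]]';  python3 - <<'E'
from h import *
goto(561.5,323.5,69,-93)
E
```

```text
t: 18.52
ee_pos: [562.0, 326.6, 87.8]
orientation: [-2.164, 2.274, -0.002]
ft_force: [0.1, -0.3, -0.3]
width: 39.5
turn [-0.003, 0.001, 0.003] shift_before_turn [3.1, 0.4, 18.8] shift_after_turn [3.1, 0.4, 18.8] at [562.0, 326.6, 87.8] yaw -92.84 tiltz [0.003, 0.001, -1.0] t 18.52 F [0.1, -0.3, -0.3] w 39.5
```

```bash
python3 -m handwheel '[[[-0.003,0.001,0],[3,0.4,0],0.2],[[0,0,0],[0,0,6],0.2],[[0,0,0],[0,0,6],0.2],[[0,0,0],[0,0,4],0.2],[[0,0,0],[0,0,2.5],0.2],[[0,0,0],[0,0,0],0.2],[[0,0,0],[0,0,0],0.2],[[0,0,0],[0,0,0],0.2],[[0,0,0],[0,0,0],0.2],[[0,0,0],[0,0,0],0.2]]';  python3 - <<'E'
from h import *
goto(561.5,323.5,69,-93); snap('wrist','w9')
E
```

```text
t: 19.35
ee_pos: [562.3, 323.2, 68.5]
orientation: [-2.165, 2.275, 0.0]
ft_force: [-0.6, -0.7, -0.2]
width: 39.2
turn [-0.001, 0.001, 0.002] shift_before_turn [-0.2, 0.8, -0.5] shift_after_turn [-0.2, 0.8, -0.5] at [562.3, 323.2, 68.5] yaw -92.86 tiltz [0.001, 0.001, -1.0] t 19.35 F [-0.6, -0.7, -0.2] w 39.2
```

View pics/w9.png

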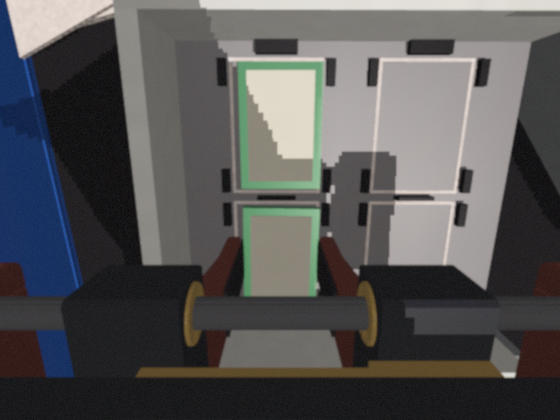

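```bash
python3 -m handwheel '[[[0,0,0],[0,0.5,0],0.2],[[0,0,0],[0,0,0],0.5],[[0,0,0],[0,0,0],0.62],[[0,0,0],[0,0,0],0.62],[[0,0,0],[0,0,-5],0.62],[[0,0,0],[0,0,-20],0.62],[[0,0,0],[0,0,-30],0.62],[[0,0,0],[0,0,-30],0.62],[[0,0,0],[0,0,-30],0.62],[[0,0,0],[0,0,0],0.7]]';  python3 - <<'E'
from h import *
snap('wrist','w10'); print(plates(snap('top','t10')));goto(617,-206,170,-76); 
E
```

```text
t: 20.23
ee_pos: [560.0, 322.4, 186.5]
orientation: [2.162, -2.273, -0.003]
ft_force: [1.9, 1.1, 0.8]
width: 58.2
[([616.1, -206.1], np.float64(12.4), (52.0, 32.7), (346, 180))]
turn [0.011, -0.004, -0.294] shift_before_turn [523.5, -85.7, 13.9] shift_after_turn [525.8, 70.0, 11.8] at [557.7, 321.2, 181.8] yaw -92.86 tiltz [-0.01, -0.005, -1.0] t 20.33 F [0.2, -0.7, 0.5] w 61.0
```

View pics/w10.png

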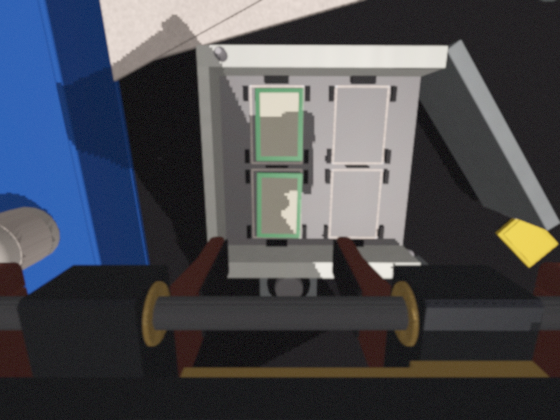

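View pics/t10.png

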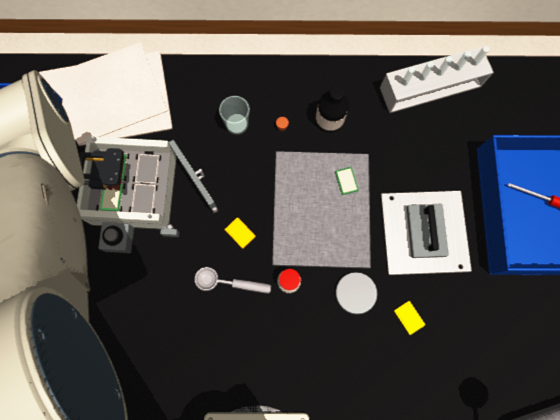

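Both plates lie in the two left nests ((279,125) and (279,205) in the wrist view); the third plate is still at (346,180) in the top view. Next: that plate.

```bash
python3 -m handwheel '[[[0,0,0],[20,-3,-5],0.75],[[0,0,0],[38,-6,-5],0.75],[[0,0,0],[40,-7,0],0.75],[[0,0,0],[40,-7,0],0.75],[[0,0,0],[40,-7,0],0.75],[[0,0,0],[40,-7,0],0.75],[[0,0,0],[40,-7,0],0.75],[[0,0,0],[40,-7,0],0.75],[[0,0,0],[40,-7,0],0.75],[[0,0,0],[40,-7,0],0.75]]'; python3 -m handwheel '[[[0,0,0],[40,-7,0],0.75],[[0,0,0],[40,-7,0],0.75],[[0,0,0],[30,-5,0],0.75],[[0,0,-0.1],[20,0,0],0.75],[[0,0,-0.1],[5,0,0],0.75],[[0,0,-0.09],[0,0,0],0.75],[[0,0,0],[0,0,0],0.75],[[0,0,0],[0,0,0],0.75],[[0,0,0],[0,0,0],0.75],[[0,0,0],[0,0,0],0.75]]';python3 - <<'E'
from h import *
goto(617,-206,160,-76); p=snap('wrist','w11'); print(plates(p))
E
```

```text
t: 21.17
ee_pos: [595.9, -64.8, 178.6]
orientation: [2.161, -2.241, -0.028]
ft_force: [0.9, 0.5, -0.9]
width: 65.3
t: 22.0
ee_pos: [600.1, -213.7, 161.9]
orientation: [2.452, -1.907, -0.071]
ft_force: [0.3, -0.0, -0.7]
width: 66.1
turn [0.056, 0.014, 0.004] shift_before_turn [-3.3, -18.3, 0.9] shift_after_turn [-3.4, -18.2, 1.9] at [600.1, -213.7, 161.9] yaw -75.78 tiltz [-0.057, 0.0, -0.998] t 22.0 F [0.3, -0.0, -0.7] w 66.1
[([517.8, -296.1], np.float64(15.2), (61.8, 25.6), (335, 279))]
```

View pics/w11.png

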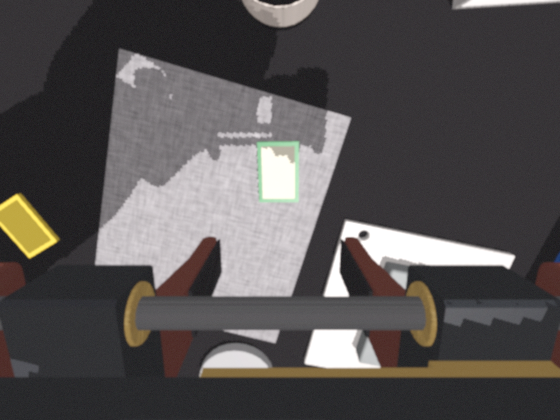

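```bash
python3 -m handwheel '[[[0.056,0.014,0.004],[-3.4,-18,0],0.75],[[0,0,0],[0,0,15],0.75],[[0,0,0],[0,0,25],0.75],[[0,0,0],[0,0,20],0.75],[[0,0,0],[0,0,10],0.75],[[0,0,0],[0,0,0],0.75],[[0,0,0],[0,0,0],0.75],[[0,0,0],[0,0,0],0.75],[[0,0,0],[0,0,0],0.75],[[0,0,0],[0,0,0],0.75]]';python3 - <<'E'
from h import *
goto(617.3,-205.8,10.5,-76); p=snap('wrist','w12'); print(plates(p))
E
```

```text
t: 22.88
ee_pos: [621.4, -202.2, 93.1]
orientation: [-2.47, 1.933, -0.014]
ft_force: [-0.1, 0.5, 0.1]
width: 66.0
turn [-0.009, -0.004, -0.002] shift_before_turn [2.2, 5.6, 82.6] shift_after_turn [2.6, 4.8, 82.6] at [621.4, -202.2, 93.1] yaw -76.09 tiltz [0.01, -0.002, -1.0] t 22.88 F [-0.1, 0.5, 0.1] w 66.0
[([519.1, -300.9], np.float64(28.1), (39.0, 35.4), (358, 351))]
```

View pics/w12.png

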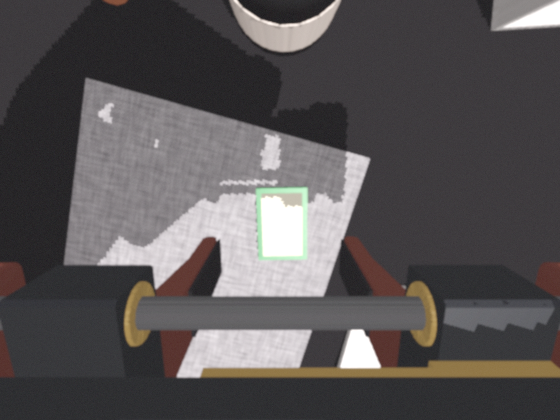

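```bash
python3 -m handwheel '[[[-0.009,-0.004,0],[2.6,4.8,10],0.75],[[0,0,0],[0,0,20],0.75],[[0,0,0],[0,0,20],0.75],[[0,0,0],[0,0,10],0.75],[[0,0,0],[0,0,5],0.75],[[0,0,0],[0,0,0],0.75],[[0,0,0],[0,0,0],0.75],[[0,0,0],[0,0,0],0.75],[[0,0,0],[0,0,0],0.75],[[0,0,0],[0,0,0],0.75]]';python3 - <<'E'
from h import *
goto(617.3,-205.8,10.5,-76)
E
```

```text
t: 23.77
ee_pos: [619.9, -209.0, 29.4]
orientation: [-2.472, 1.936, -0.01]
ft_force: [-0.7, -0.1, 0.6]
width: 66.0
turn [-0.005, -0.004, -0.003] shift_before_turn [-3.8, 1.9, 18.9] shift_after_turn [-3.8, 1.8, 18.9] at [619.9, -209.0, 29.4] yaw -76.14 tiltz [0.006, -0.003, -1.0] t 23.77 F [-0.7, -0.1, 0.6] w 66.0
```

```bash
python3 -m handwheel '[[[-0.005,-0.004,0],[-3.6,1.8,6],0.75],[[0,0,0],[0,0,8],0.75],[[0,0,0],[0,0,5],0.75],[[0,0,0],[0,0,0],0.75],[[0,0,0],[0,0,0],0.4],[[0,0,0],[0,0,0],0.2],[[0,0,0],[0,0,0],0.2],[[0,0,0],[0,0,0],0.2],[[0,0,0],[0,0,0],0.2],[[0,0,0],[0,0,0],0.2]]'; python3 - <<'E'
from h import *
goto(617.3,-205.8,10.5,-76)
p=snap('wrist','w13')
E
```

```text
t: 24.6
ee_pos: [618.5, -205.3, 10.5]
orientation: [-2.472, 1.936, -0.003]
ft_force: [-1.0, 1.1, 0.9]
width: 39.3
turn [-0.002, -0.001, -0.002] shift_before_turn [0.2, 1.3, -0.0] shift_after_turn [0.2, 1.3, -0.0] at [618.5, -205.3, 10.5] yaw -76.14 tiltz [0.003, -0.0, -1.0] t 24.6 F [-1.0, 1.1, 0.9] w 39.3
```

View pics/w13.png

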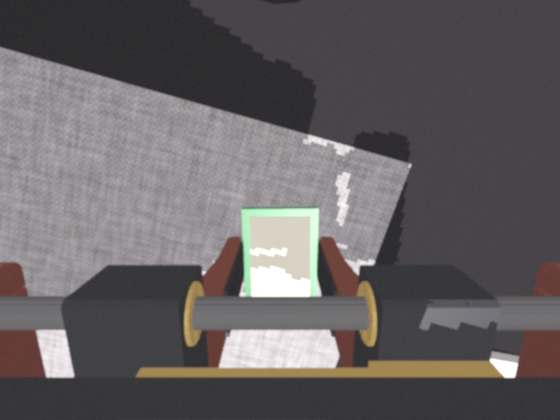

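```bash
python3 -m handwheel '[[[0,0,0],[0,0,-10],0.2],[[0,0,0],[0,0,-30],0.2],[[0,0,0],[0,0,-40],0.2],[[0,0,0],[0,0,-40],0.2],[[0,0,0.09],[0,0,-40],0.2],[[0,0,0.1],[-20,0,-10],0.2],[[0,0,0.095],[-38,0,0],0.2],[[0,0,0],[-40,2,0],0.2],[[0,0,0],[-40,2,0],0.2],[[0,0,0],[-40,2,0],0.2]]'; python3 -m handwheel '[[[0,0,0],[-40,2,0],0.2],[[0,0,0],[-40,2,0],0.2],[[0,0,0],[-40,2,0],0.2],[[0,0,0],[-40,2,0],0.2],[[0,0,0],[-40,2,0],0.2],[[0,0,0],[-30,0,0],0.2],[[0,0,0],[-15,0,0],0.2],[[0,0,0],[0,0,0],0.2],[[0,0,0],[0,0,0],0.2],[[0,0,0],[0,0,0],0.2]]';  python3 - <<'E'
from h import *
goto(627.1,247.9,69,-93)
E
```

```text
t: 25.48
ee_pos: [614.4, -30.6, 195.1]
orientation: [-2.14, 2.295, -0.011]
ft_force: [-0.3, -0.7, 0.1]
width: 39.3
t: 26.32
ee_pos: [618.8, 233.5, 203.0]
orientation: [-2.144, 2.281, -0.018]
ft_force: [-0.6, -1.2, -0.1]
width: 39.6
turn [-0.016, 0.0, -0.01] shift_before_turn [-14.8, -5.3, 134.1] shift_after_turn [-14.8, -7.6, 134.0] at [618.8, 233.5, 203.0] yaw -93.56 tiltz [0.016, -0.001, -1.0] t 26.32 F [-0.6, -1.2, -0.1] w 39.6
```

```bash
python3 -m handwheel '[[[-0.016,0,-0.01],[-14.8,-7.5,0],0.2],[[0,0,0],[0,0,25],0.2],[[0,0,0],[0,0,30],0.2],[[0,0,0],[0,0,20],0.2],[[0,0,0],[0,0,10],0.2],[[0,0,0],[0,0,0],0.2],[[0,0,0],[0,0,0],0.2],[[0,0,0],[0,0,0],0.2],[[0,0,0],[0,0,0],0.2],[[0,0,0],[0,0,0],0.2]]';  python3 - <<'E'
from h import *
goto(627.6,247.9,69,-93)
E
```

```text
t: 27.15
ee_pos: [631.7, 236.9, 122.3]
orientation: [-2.146, 2.288, -0.005]
ft_force: [0.5, -0.7, -1.6]
width: 39.3
turn [-0.006, 0.001, -0.012] shift_before_turn [-10.6, 5.1, 53.2] shift_after_turn [-10.7, 4.7, 53.3] at [631.7, 236.9, 122.3] yaw -93.67 tiltz [0.006, 0.001, -1.0] t 27.15 F [0.5, -0.7, -1.6] w 39.3
```

```bash
python3 -m handwheel '[[[-0.006,0.001,-0.012],[-10.7,4.7,0],0.2],[[0,0,0],[0,0,10],0.2],[[0,0,0],[0,0,15],0.2],[[0,0,0],[0,0,10],0.2],[[0,0,0],[0,0,0],0.2],[[0,0,0],[0,0,0],0.2],[[0,0,0],[0,0,0],0.2],[[0,0,0],[0,0,0],0.2],[[0,0,0],[0,0,0],0.2],[[0,0,0],[0,0,0],0.2]]';  python3 - <<'E'
from h import *
goto(627.6,247.9,69,-93)
E
```

```text
t: 27.98
ee_pos: [628.0, 250.3, 85.1]
orientation: [-2.164, 2.274, -0.001]
ft_force: [-0.3, 0.7, -0.6]
width: 39.4
turn [-0.002, 0.001, 0.003] shift_before_turn [2.4, 0.3, 16.1] shift_after_turn [2.4, 0.2, 16.1] at [628.0, 250.3, 85.1] yaw -92.84 tiltz [0.002, 0.001, -1.0] t 27.98 F [-0.3, 0.7, -0.6] w 39.4
```

```bash
python3 -m handwheel '[[[-0.002,0.001,0],[2.4,0.2,2],0.2],[[0,0,0],[0,0,5],0.2],[[0,0,0],[0,0,5],0.2],[[0,0,0],[0,0,3],0.2],[[0,0,0],[0,0,1],0.2],[[0,0,0],[0,0,0],0.2],[[0,0,0],[0,0,0],0.2],[[0,0,0],[0,0,0],0.2],[[0,0,0],[0,0,0],0.2],[[0,0,0],[0,0,0],0.2]]';  python3 - <<'E'
from h import *
goto(627.6,247.9,69,-93); snap('wrist','w14')
E
```

```text
t: 28.82
ee_pos: [628.5, 247.6, 68.7]
orientation: [-2.164, 2.275, -0.001]
ft_force: [-0.1, -0.9, 0.1]
width: 39.3
turn [-0.001, 0.001, 0.002] shift_before_turn [-0.2, 0.9, -0.3] shift_after_turn [-0.2, 0.9, -0.3] at [628.5, 247.6, 68.7] yaw -92.86 tiltz [0.001, 0.001, -1.0] t 28.82 F [-0.1, -0.9, 0.1] w 39.3
```

View pics/w14.png

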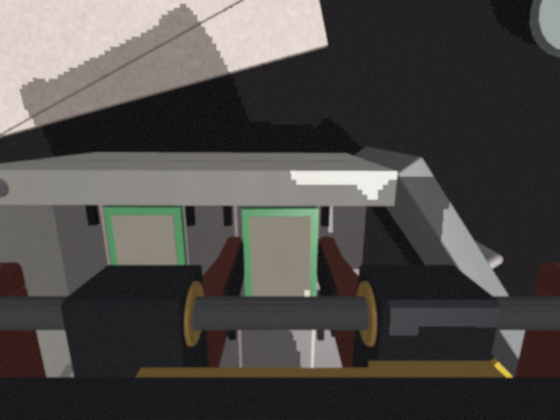

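```bash
python3 -m handwheel '[[[0,0,0],[0,0.8,0],0.2],[[0,0,0],[0,0,0],0.5],[[0,0,0],[0,0,0],0.62],[[0,0,0],[0,0,0],0.62],[[0,0,0],[0,0,-5],0.62],[[0,0,0],[0,0,-20],0.62],[[0,0,0],[0,0,-30],0.62],[[0,0,0],[0,0,-30],0.62],[[0,0,0],[0,0,-30],0.62],[[0,0,0],[0,10,0],0.7]]';  python3 - <<'E'
from h import *
snap('wrist','w15'); p=snap('top','t15'); print(find(p,'lamp'))
im=cv2.imread('pics/t15.png'); cv2.imwrite('pics/t15l.png',cv2.resize(im[180:285,370:485],None,fx=6,fy=5.7,interpolation=cv2.INTER_CUBIC))
E
```

```text
t: 29.7
ee_pos: [617.3, 247.6, 187.5]
orientation: [2.163, -2.275, -0.002]
ft_force: [0.3, 0.5, 0.5]
width: 58.1
[(0.75, [494.4, -380.1, -5.1], [423.0, 233.0]), (0.51, [626.4, 249.1, 59.1], [147.0, 168.0])]
```

View pics/w15.png

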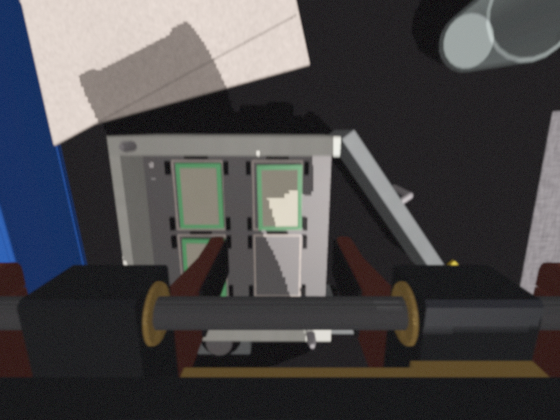

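View pics/t15l.png

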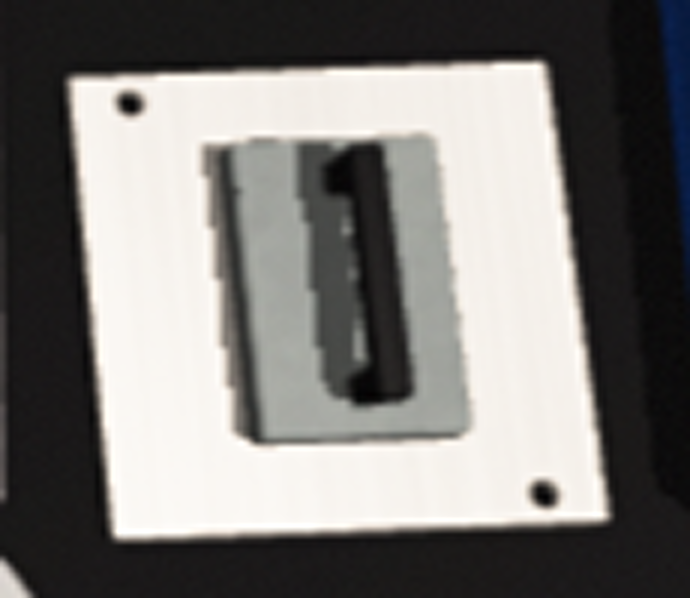

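```bash
python3 - <<'E'
from fit import *
p=snap('top')
f=lambda u,v:np.array((u/6+370-.42,v/5.7+180-.42))
M=[((92,-93,8),f(68,77)),((-92,-93,8),f(547,62)),((-92,93,8),f(608,520)),((92,93,8),f(115,540)),((70,-82,8),f(130,103)),((-70,82,8),f(543,494))]
def res(q): return np.concatenate([w2pix(p,wp(q,X))-u for X,u in M])
r=least_squares(res,[494,-380,1.6]);x=r.x;print(x.round(2),np.degrees(x[2]));print(r.fun.reshape(-1,2).round(2).tolist())
goto(x[0],x[1],160,np.degrees(x[2])-180)
E
```

```text
[ 495.34 -381.64    1.61] 92.37763454884816
[[0.53, 0.34], [-0.66, 0.21], [-0.25, -0.02], [0.12, -0.48], [0.06, 0.03], [0.19, -0.01]]
turn [0.014, -0.005, -0.091] shift_before_turn [632.7, 85.1, 24.6] shift_after_turn [622.4, 142.7, 19.9] at [612.1, 246.1, 179.9] yaw -92.84 tiltz [-0.014, -0.005, -1.0] t 29.9 F [0.3, 0.8, 0.4] w 61.4
```

```bash
python3 -m handwheel '[[[0.014,-0.005,0],[20,3,-5],0.75],[[0,0,0],[38,5,-2],0.75],[[0,0,0],[40,5,-2],0.75],[[0,0,0],[40,5,-2],0.75],[[0,0,0],[40,5,-2],0.75],[[0,0,0],[40,5,-2],0.75],[[0,0,0],[40,5,-2],0.75],[[0,0,0],[40,5,-2],0.75],[[0,0,0],[40,5,-2],0.75],[[0,0,0],[40,5,-2],0.75]]'; python3 -m handwheel '[[[0,0,-0.09],[40,5,-2],0.75],[[0,0,0],[40,5,-2],0.75],[[0,0,0],[40,5,-2],0.75],[[0,0,0],[40,5,-2],0.75],[[0,0,0],[40,5,-2],0.75],[[0,0,0],[30,5,0],0.75],[[0,0,0],[10,0,0],0.75],[[0,0,0],[0,0,0],0.75],[[0,0,0],[0,0,0],0.75],[[0,0,0],[0,0,0],0.75]]';python3 - <<'E'
from h import *
goto(495.3,-381.6,150,-87.6); p=snap('wrist','w16')
E
```

```text
t: 30.73
ee_pos: [538.3, -134.4, 187.4]
orientation: [2.169, -2.249, -0.026]
ft_force: [0.2, 0.3, -0.8]
width: 66.0
t: 31.57
ee_pos: [506.9, -388.9, 181.2]
orientation: [2.259, -2.15, -0.065]
ft_force: [-0.6, 0.1, 0.4]
width: 65.8
turn [0.045, 0.015, 0.007] shift_before_turn [-7.4, 9.8, 31.8] shift_after_turn [-7.7, 11.3, 31.2] at [506.9, -388.9, 181.2] yaw -87.19 tiltz [-0.045, 0.013, -0.999] t 31.57 F [-0.6, 0.1, 0.4] w 65.8
```

View pics/w16.png

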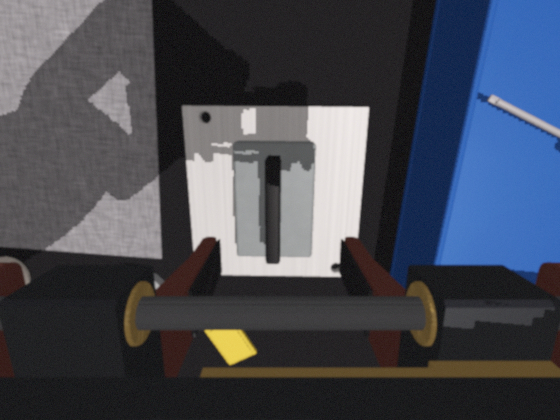

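```bash
python3 -m handwheel '[[[0.045,0.015,0.007],[-7.7,11.3,0],0.7],[[0,0,0],[0,0,15],0.7],[[0,0,0],[0,0,25],0.7],[[0,0,0],[0,0,20],0.7],[[0,0,0],[0,0,10],0.7],[[0,0,0],[0,0,0],0.7],[[0,0,0],[0,0,0],0.7],[[0,0,0],[0,0,0],0.7],[[0,0,0],[0,0,0],0.7],[[0,0,0],[0,0,0],0.7]]';python3 - <<'E'
from h import *
goto(495.3,-381.6,49,-87.6); p=snap('wrist','w17')
for X in [(495.3,-381.6,67),(495.3-50,-379.5,67),(495.3+50,-383.7,67)]: print(w2pix(p,X))
E
```

```text
t: 32.45
ee_pos: [500.2, -369.0, 113.4]
orientation: [-2.283, 2.154, -0.006]
ft_force: [0.0, 0.2, 0.5]
width: 61.1
turn [-0.005, -0.001, 0.016] shift_before_turn [12.2, 5.9, 64.4] shift_after_turn [12.4, 5.4, 64.4] at [500.2, -369.0, 113.4] yaw -86.69 tiltz [0.005, -0.001, -1.0] t 32.45 F [0.0, 0.2, 0.5] w 61.1
[296.91082076 241.68744495]
[289.00183696 307.2651871 ]
[305.78428505 168.11266368]
```

View pics/w17.png

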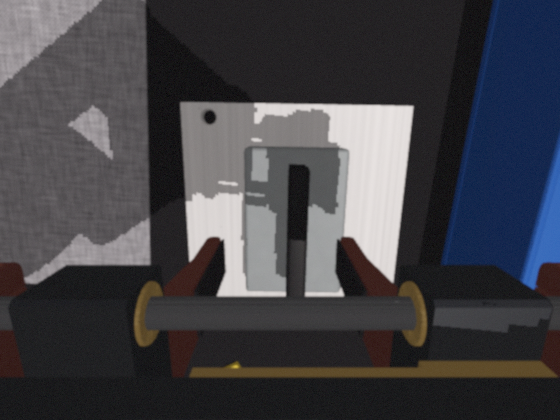

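```bash
python3 - <<'E'
from h import *
im=cv2.imread('pics/w17.png'); cv2.imwrite('pics/w17c.png',cv2.resize(im[90:300,165:425],None,fx=3,fy=2.8,interpolation=cv2.INTER_CUBIC))
E
```

```text
(no output)
```

View pics/w17c.png

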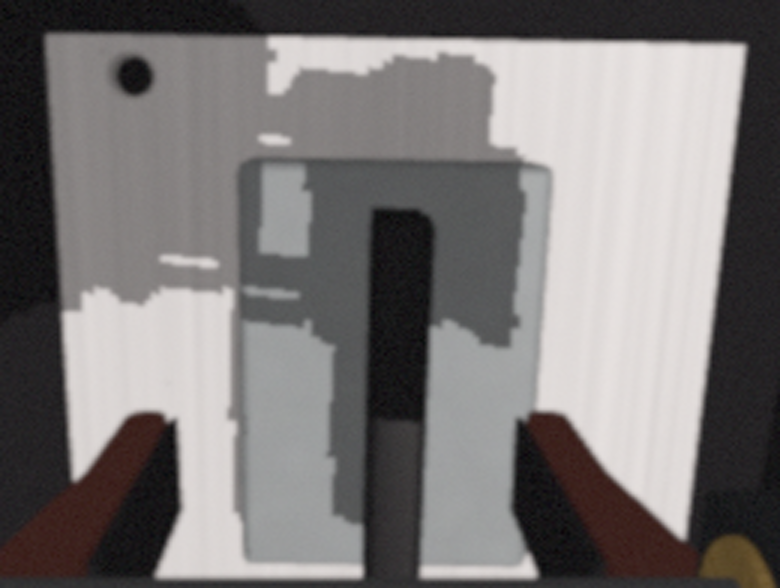

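```bash
python3 - <<'E'
from fit import *
p=snap('wrist')
f=lambda u,v:np.array((u/3+165-.33,v/2.8+90-.33))
M=[((92,-93,8),f(46,33)),((-92,-93,8),f(747,44)),((70,-82,8),f(134,75)),((40,-60,30),f(240,160)),((-40,-60,30),f(552,167)),((40,60,30),f(246,561)),((-40,60,30),f(526,564)),((7,-50,67),f(371,209)),((-7,-50,67),f(434,211))]
def res(q): return np.concatenate([w2pix(p,wp(q,X))-u for X,u in M])
r=least_squares(res,[494,-380,1.6],loss='soft_l1');x=r.x;print(x.round(2),np.degrees(x[2]));print(r.fun.reshape(-1,2).round(2).tolist())
goto(x[0],x[1],49,np.degrees(x[2])-180)
E
```

```text
[ 496.8  -382.1     1.61] 92.46348253761815
[[-0.21, -0.53], [-0.47, -0.65], [-0.97, -0.49], [-1.29, -0.77], [1.96, -1.61], [-1.38, 1.87], [0.56, 2.04], [0.47, 1.2], [1.38, 0.81]]
turn [-0.005, -0.001, 0.015] shift_before_turn [12.6, 4.4, 64.4] shift_after_turn [12.7, 3.9, 64.4] at [500.2, -369.2, 113.4] yaw -86.7 tiltz [0.005, -0.001, -1.0] t 32.55 F [-0.6, -0.1, -0.2] w 61.8
```

```bash
python3 -m handwheel '[[[-0.005,-0.001,0.015],[12.5,4,0],0.7],[[0,0,0],[0,0,15],0.7],[[0,0,0],[0,0,15],0.7],[[0,0,0],[0,0,10],0.7],[[0,0,0],[0,0,0],0.7],[[0,0,0],[0,0,0],0.7],[[0,0,0],[0,0,0],0.7],[[0,0,0],[0,0,0],0.7],[[0,0,0],[0,0,0],0.7],[[0,0,0],[0,0,0],0.7]]';python3 - <<'E'
from h import *
goto(496,-382,49,-87.6)
E
```

```text
t: 33.38
ee_pos: [498.1, -389.7, 76.9]
orientation: [2.261, -2.18, 0.012]
ft_force: [-0.4, -0.1, -0.1]
width: 61.6
turn [-0.005, -0.006, -0.006] shift_before_turn [-7.9, 2.0, 27.8] shift_after_turn [-7.8, 1.8, 27.9] at [498.1, -389.7, 76.9] yaw -87.92 tiltz [0.005, -0.006, -1.0] t 33.38 F [-0.4, -0.1, -0.1] w 61.6
```

```bash
python3 -m handwheel '[[[-0.005,-0.006,-0.006],[-6,1.5,0],0.7],[[0,0,0],[0,0,8],0.7],[[0,0,0],[0,0,8],0.7],[[0,0,0],[0,0,5],0.7],[[0,0,0],[0,0,0],0.7],[[0,0,0],[0,0,0],0.7],[[0,0,0],[0,0,0],0.7],[[0,0,0],[0,0,0],0.7],[[0,0,0],[0,0,0],0.7],[[0,0,0],[0,0,0],0.7]]';python3 - <<'E'
from h import *
goto(496,-382,49,-87.6)
E
```

```text
t: 34.22
ee_pos: [496.6, -382.8, 54.0]
orientation: [2.269, -2.172, -0.001]
ft_force: [-0.2, 0.0, -0.5]
width: 61.3
turn [0.0, 0.0, 0.002] shift_before_turn [-0.8, 0.6, 5.0] shift_after_turn [-0.8, 0.6, 5.0] at [496.6, -382.8, 54.0] yaw -87.5 tiltz [-0.0, 0.0, -1.0] t 34.22 F [-0.2, 0.0, -0.5] w 61.3
```

```bash
python3 -m handwheel '[[[0,0,0],[-0.7,0.5,2],0.7],[[0,0,0],[0,0,2],0.5],[[0,0,0],[0,0,0],0.2],[[0,0,0],[0,0,0],0],[[0,0,0],[0,0,0],0],[[0,0,0],[0,0,0],0],[[0,0,0],[0,0,0],0],[[0,0,0],[0,0,0],0],[[0,0,0],[0,0,0],0],[[0,0,0],[0,0,0],0]]';python3 -m handwheel '[[[0,0,0],[0,0,0],0],[[0,0,0],[0,0,-5],0],[[0,0,0],[0,0,-10],0],[[0,0,0],[0,0,-20],0],[[0,0,0],[0,0,-30],0],[[0,0,0],[0,0,-30],0],[[0,0,0],[0,0,-30],0],[[0,0,0],[0,0,-20],0],[[0,0,0],[0,0,0],0],[[0,0,0],[0,0,0],0]]';python3 - <<'E'
from h import *
goto(496,-382,49,-87.6);p=snap('wrist','w18');snap('scene','s18')
E
```

```text
t: 35.05
ee_pos: [496.2, -382.0, 50.2]
orientation: [-2.269, 2.173, -0.001]
ft_force: [0.3, -1.0, -1.3]
width: 13.7
t: 35.88
ee_pos: [492.0, -379.1, 199.7]
orientation: [2.268, -2.171, -0.019]
ft_force: [-0.2, -0.3, -5.4]
width: 13.3
turn [0.01, 0.008, 0.002] shift_before_turn [4.2, -5.3, 150.6] shift_after_turn [3.1, -3.9, 150.7] at [492.0, -379.1, 199.7] yaw -87.5 tiltz [-0.01, 0.007, -1.0] t 35.88 F [-0.2, -0.3, -5.4] w 13.3
```

View pics/w18.png

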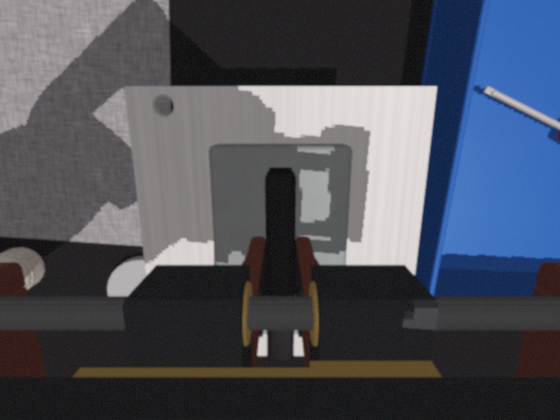

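View pics/s18.png

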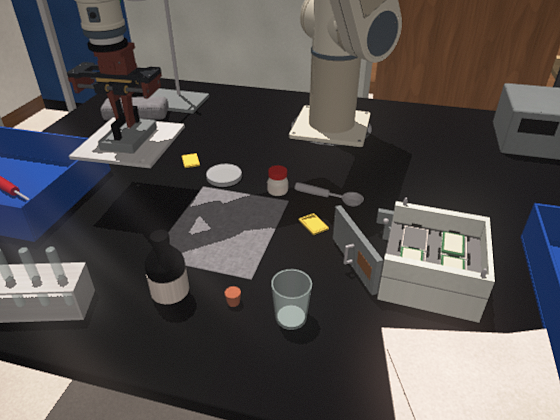

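```bash
python3 - <<'E'
from h import *
im=cv2.imread('pics/w18.png'); cv2.imwrite('pics/w18a.png',cv2.resize(im[75:125,110:230],None,fx=6,fy=6,interpolation=cv2.INTER_CUBIC)); cv2.imwrite('pics/w18b.png',cv2.resize(im[75:125,340:460],None,fx=6,fy=6,interpolation=cv2.INTER_CUBIC))
E
```

```text
(no output)
```

View pics/w18a.png

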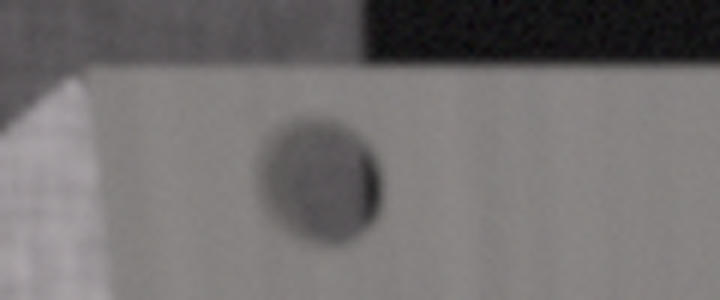

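View pics/w18b.png

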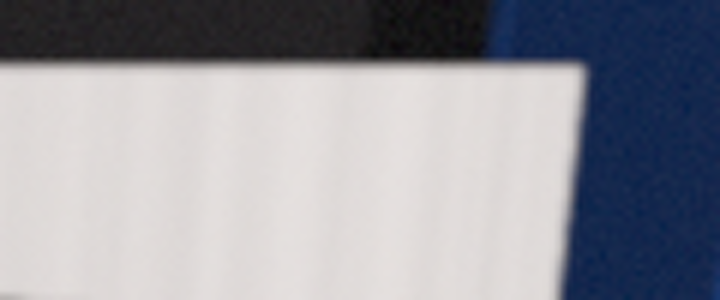

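```bash
cat >> h.py <<'E'
def lampfit(p,M,dz=50.2):
    """lamp pose relative to tool: dx,dy (tool mm), dyaw; M: lamp-local xyz, pixel"""
    from scipy.optimize import least_squares
    R,P,o=tool()
    def loc(q,X):
        c,s=np.cos(q[2]),np.sin(q[2]); x,y,z=X; lx,ly=c*x-s*y,s*x+c*y
        return np.array([q[0]-lx,q[1]+ly,q[3]-z])
    r=least_squares(lambda q:np.concatenate([[3*(q[3]-dz)]]+[w2pix(p,P+R@loc(q,X))-u for X,u in M]),[0,0,0,dz])
    return r.x,r.fun[1:].reshape(-1,2),r.fun[0]
E
python3 - <<'E'
from h import *
p=snap('wrist','w19')
x,r,_=lampfit(p,[((92,-93,8),(124.4,85.6)),((-92,-93,8),(437.3,85.1)),((70,-82,8),(163.1,104.9))])
print(x.round(3),r.round(2).tolist());goto(594.3,289.6,200,-93)
E
```

```text
[ 1.6870e+00 -5.3000e-01  2.0000e-03  5.0122e+01] [[0.04, -0.18], [-0.51, -0.05], [0.47, 0.13]]
turn [0.012, 0.009, 0.096] shift_before_turn [-663.1, -132.0, 2.6] shift_after_turn [-672.7, -67.8, -2.3] at [491.3, -378.6, 197.7] yaw -87.5 tiltz [-0.012, 0.009, -1.0] t 36.03 F [-0.4, 1.1, -6.6] w 13.9
```

```bash
python3 -m handwheel '[[[0.012,0.009,0.03],[-10,-1,-5],0],[[0,0,0.03],[-25,-2,-3],0],[[0,0,0.03],[-35,-3,-2],0],[[0,0,0],[-35,-4,-2],0],[[0,0,0],[-35,-4,-1],0],[[0,0,0],[-35,-4,-1],0],[[0,0,0],[-35,-4,-1],0],[[0,0,0],[-35,-4,-1],0],[[0,0,0],[-35,-4,-1],0],[[0,0,0],[-35,-4,-1],0]]'; python3 -m handwheel '[[[0,0,0],[-35,-4,0],0],[[0,0,0],[-35,-4,0],0],[[0,0,0],[-35,-4,0],0],[[0,0,0],[-35,-4,0],0],[[0,0,0],[-35,-4,0],0],[[0,0,0],[-35,-4,0],0],[[0,0,0],[-35,-4,0],0],[[0,0,0],[-30,-4,0],0],[[0,0,0],[-15,0,0],0],[[0,0,0],[0,0,0],0]]'; python3 - <<'E'
from h import *
goto(593.9,291.3,200,-93)
E
```

```text
t: 36.87
ee_pos: [529.0, -56.4, 198.0]
orientation: [2.141, -2.28, -0.042]
ft_force: [1.1, 0.0, -5.3]
width: 13.9
t: 37.7
ee_pos: [569.4, 251.4, 178.9]
orientation: [2.13, -2.255, -0.068]
ft_force: [-0.4, -0.6, -5.3]
width: 13.3
turn [0.058, 0.002, -0.005] shift_before_turn [-41.2, -21.0, -22.3] shift_after_turn [-41.1, -22.4, -21.1] at [569.4, 251.4, 178.9] yaw -93.26 tiltz [-0.058, 0.005, -0.998] t 37.7 F [-0.4, -0.6, -5.3] w 13.3
```

```bash
python3 -m handwheel '[[[0.03,0.001,-0.003],[-5,-3,-10],0],[[0.028,0.001,0],[-15,-8,-5],0],[[0,0,0],[-10,-6,0],0],[[0,0,0],[-3,-2,0],0],[[0,0,0],[0,0,0],0],[[0,0,0],[0,0,0],0],[[0,0,0],[0,0,0],0],[[0,0,0],[0,0,0],0],[[0,0,0],[0,0,0],0],[[0,0,0],[0,0,0],0]]'; python3 - <<'E'
from h import *
goto(593.9,291.3,190,-93); snap('wrist','w20'); snap('top','t20')
E
```

```text
t: 38.53
ee_pos: [587.7, 278.5, 187.1]
orientation: [2.15, -2.273, -0.0]
ft_force: [-0.1, -0.3, -6.1]
width: 13.7
turn [0.009, -0.009, -0.003] shift_before_turn [-13.1, -5.4, -3.1] shift_after_turn [-13.1, -5.5, -2.9] at [587.7, 278.5, 187.1] yaw -93.19 tiltz [-0.009, -0.008, -1.0] t 38.53 F [-0.1, -0.3, -6.1] w 13.7
```

View pics/w20.png

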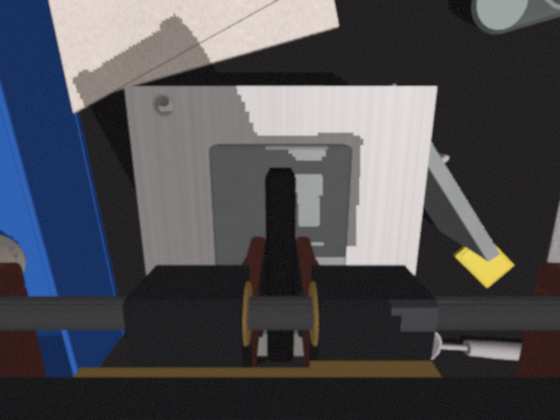

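View pics/t20.png

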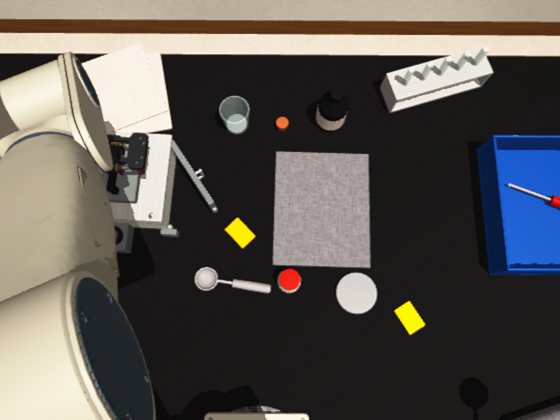

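```bash
python3 -m handwheel '[[[0.009,-0.009,-0.003],[-9,-4,0],0],[[0,0,0],[0,0,5],0],[[0,0,0],[0,0,5],0],[[0,0,0],[0,0,0],0],[[0,0,0],[0,0,0],0],[[0,0,0],[0,0,0],0],[[0,0,0],[0,0,0],0],[[0,0,0],[0,0,0],0],[[0,0,0],[0,0,0],0],[[0,0,0],[0,0,0],0]]'; python3 - <<'E'
from h import *
goto(593.9,291.3,170,-93); snap('wrist','w21');
im=cv2.imread('pics/w21.png'); cv2.imwrite('pics/w21a.png',cv2.resize(im[75:135,110:230],None,fx=6,fy=6,interpolation=cv2.INTER_CUBIC))
E
```

```text
t: 39.47
ee_pos: [592.6, 288.4, 175.6]
orientation: [-2.162, 2.278, 0.0]
ft_force: [-0.6, 0.6, -5.5]
width: 14.0
turn [-0.001, 0.001, 0.0] shift_before_turn [-2.9, -1.2, 5.6] shift_after_turn [-2.9, -1.2, 5.6] at [592.6, 288.4, 175.6] yaw -92.98 tiltz [0.001, 0.001, -1.0] t 39.47 F [-0.6, 0.6, -5.5] w 14.0
```

View pics/w21a.png

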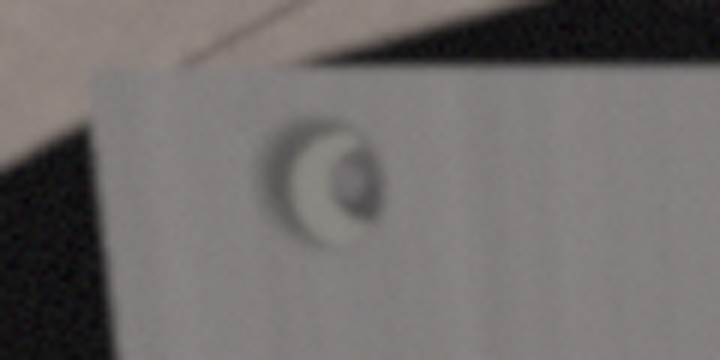

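```bash
cat >> h.py <<'E'
def holepin(p,hole,pin,zh,zp=116):
    R,P,o=tool(); H=pix2w(p,hole,zh);Q=pix2w(p,pin,zp); d=Q-H; d[2]=0
    print('hole',H.round(1),'pin',Q.round(1),'diff world',d.round(1),'tool',(R.T@d).round(1)); return H,Q
E
python3 - <<'E'
from h import *
p=snap('wrist')
holepin(p,(163.1,105),(168.8,103.3),133.4)
from fit import wp
print('expected pin',np.round(wp([594.3,289.6,np.radians(87)],(70,-82,116)),1))
R,P,o=tool(); print('exp hole', (P+R@np.array([-70,-82,42])).round(1))
E
```

```text
hole [678.1 353.  133.4] pin [680.5 355.3 116. ] diff world [2.4 2.3 0. ] tool [-2.4 -2.3  0. ]
expected pin [679.9 355.2 116. ]
exp hole [678.1 354.1 133.8]
```

```bash
python3 -m handwheel '[[[0,0,0],[-2.2,-1.6,0],0],[[0,0,0],[0,0,2],0],[[0,0,0],[0,0,2],0],[[0,0,0],[0,0,0],0],[[0,0,0],[0,0,0],0],[[0,0,0],[0,0,0],0],[[0,0,0],[0,0,0],0],[[0,0,0],[0,0,0],0],[[0,0,0],[0,0,0],0],[[0,0,0],[0,0,0],0]]'; python3 - <<'E'
from h import *
goto(594.3,291.2,170,-93); snap('wrist','w22');snap('top','t22')
im=cv2.imread('pics/w22.png'); cv2.imwrite('pics/w22a.png',cv2.resize(im[75:135,110:230],None,fx=6,fy=6,interpolation=cv2.INTER_CUBIC))
im=cv2.imread('pics/t22.png'); cv2.imwrite('pics/t22a.png',cv2.resize(im[185:245,110:230],None,fx=6,fy=6,interpolation=cv2.INTER_CUBIC))
E
```

```text
t: 40.4
ee_pos: [594.5, 290.8, 171.2]
orientation: [-2.162, 2.278, 0.0]
ft_force: [-0.8, 0.5, -4.9]
width: 13.6
turn [-0.001, 0.001, 0.0] shift_before_turn [-0.4, 0.3, 1.2] shift_after_turn [-0.4, 0.2, 1.2] at [594.5, 290.8, 171.2] yaw -92.99 tiltz [0.001, 0.001, -1.0] t 40.4 F [-0.8, 0.5, -4.9] w 13.6
```

View pics/w22a.png

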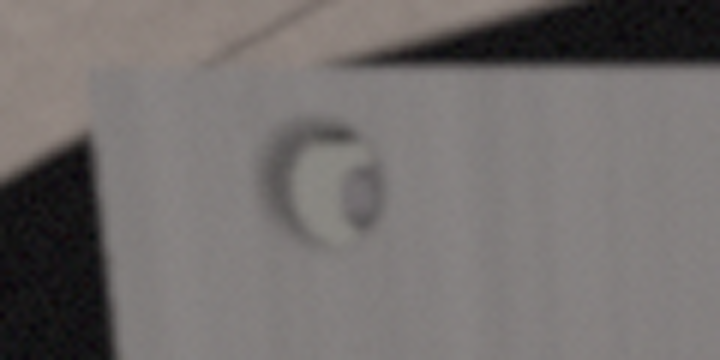

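View pics/t22a.png

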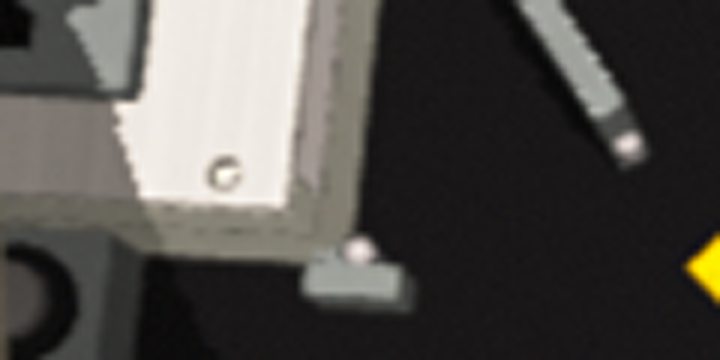

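```bash
python3 - <<'E'
from h import *
p=snap('wrist')
holepin(p,(163.1,105),(169.9,107.0),129,116)
p=snap('top')
# top: hole centre crop (224,173)
holepin(p,(110+224/6-.4,185+173/6-.4),(110+224/6-.4,185+173/6-.4),129,116)
E
```

```text
hole [680.1 355.4 129. ] pin [679.9 355.8 116. ] diff world [-0.2  0.4  0. ] tool [-0.4  0.3  0. ]
hole [507.8 224.6 129. ] pin [510.6 228.  116. ] diff world [2.8 3.4 0. ] tool [-3.5 -2.6  0. ]
```

```bash
python3 -m handwheel '[[[0,0,0],[-0.4,0.3,2],0],[[0,0,0],[0,0,2],0],[[0,0,0],[0,0,2],0],[[0,0,0],[0,0,2],0],[[0,0,0],[0,0,0],0],[[0,0,0],[0,0,0],0],[[0,0,0],[0,0,0],0],[[0,0,0],[0,0,0],0],[[0,0,0],[0,0,0],0],[[0,0,0],[0,0,0],0]]'; python3 - <<'E'
from h import *
goto(594.3,291.2,150,-93); snap('wrist','w23')
im=cv2.imread('pics/w23.png'); cv2.imwrite('pics/w23a.png',cv2.resize(im[75:135,110:230],None,fx=6,fy=6,interpolation=cv2.INTER_CUBIC))
E
```

```text
t: 41.43
ee_pos: [594.1, 291.2, 162.1]
orientation: [-2.162, 2.278, 0.0]
ft_force: [-0.7, 0.4, -4.7]
width: 14.1
turn [-0.001, 0.001, 0.0] shift_before_turn [0.0, -0.2, 12.1] shift_after_turn [0.0, -0.2, 12.1] at [594.1, 291.2, 162.1] yaw -92.99 tiltz [0.001, 0.001, -1.0] t 41.43 F [-0.7, 0.4, -4.7] w 14.1
```

View pics/w23a.png

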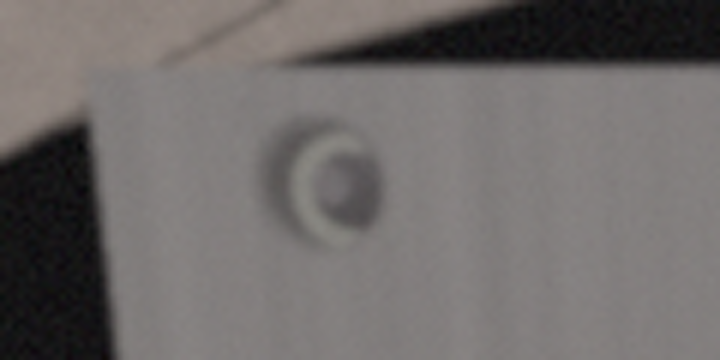

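```bash
python3 -m handwheel '[[[0,0,0],[0,0,2],0],[[0,0,0],[0,0,2],0],[[0,0,0],[0,0,2],0],[[0,0,0],[0,0,1],0],[[0,0,0],[0,0,1],0],[[0,0,0],[0,0,0],0],[[0,0,0],[0,0,0],0],[[0,0,0],[0,0,0],0],[[0,0,0],[0,0,0],0],[[0,0,0],[0,0,0],0]]'; python3 - <<'E'
from h import *
goto(594.3,291.2,150,-93)
E
```

```text
t: 42.32
ee_pos: [594.2, 291.2, 153.2]
orientation: [-2.162, 2.278, 0.0]
ft_force: [0.7, 0.9, -4.6]
width: 13.8
turn [-0.001, 0.001, 0.0] shift_before_turn [0.0, -0.1, 3.2] shift_after_turn [0.0, -0.1, 3.2] at [594.2, 291.2, 153.2] yaw -92.99 tiltz [0.001, 0.001, -1.0] t 42.32 F [0.7, 0.9, -4.6] w 13.8
```

```bash
python3 -m handwheel '[[[0,0,0],[0,0,1],0],[[0,0,0],[0,0,1],0],[[0,0,0],[0,0,1],0],[[0,0,0],[0,0,0.5],0],[[0,0,0],[0,0,0.5],0],[[0,0,0],[0,0,0.5],0],[[0,0,0],[0,0,0],0],[[0,0,0],[0,0,0],0],[[0,0,0],[0,0,0],0],[[0,0,0],[0,0,0],0]]'; python3 - <<'E'
from h import *
goto(594.3,291.2,150,-93); snap('scene','s24')
im=cv2.imread('pics/s24.png'); cv2.imwrite('pics/s24a.png',cv2.resize(im[150:330,320:520],None,fx=4,fy=3.3,interpolation=cv2.INTER_CUBIC))
E
```

```text
t: 43.15
ee_pos: [594.5, 291.4, 150.2]
orientation: [-2.161, 2.277, -0.0]
ft_force: [-0.9, -0.7, -1.4]
width: 14.0
turn [-0.002, 0.001, 0.0] shift_before_turn [0.2, 0.2, 0.2] shift_after_turn [0.2, 0.2, 0.2] at [594.5, 291.4, 150.2] yaw -92.99 tiltz [0.002, 0.001, -1.0] t 43.15 F [-0.9, -0.7, -1.4] w 14.0
```

View pics/s24a.png

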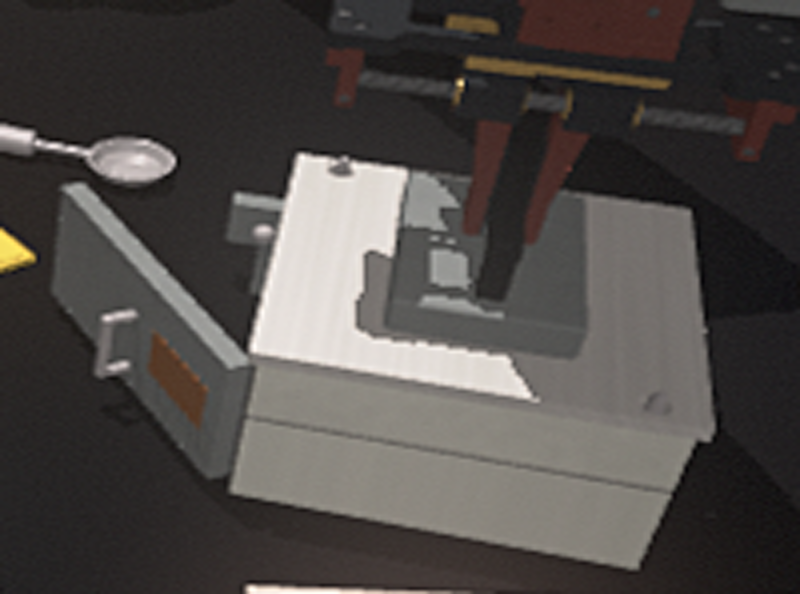

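```bash
python3 - <<'E'
import cv2
im=cv2.imread('pics/s18.png'); cv2.imwrite('pics/s18a.png',cv2.resize(im[190:320,370:500],None,fx=5,fy=4.5,interpolation=cv2.INTER_CUBIC))
E
python3 -m handwheel '[[[0,0,0],[0,0,0],0.1],[[0,0,0],[0,0,0],0.3],[[0,0,0],[0,0,0],0.5],[[0,0,0],[0,0,0],0.5],[[0,0,0],[0,0,-5],0.5],[[0,0,0],[0,0,-20],0.5],[[0,0,0],[0,0,-30],0.5],[[0,0,0],[0,0,-30],0.5],[[0,0,0],[0,0,-10],0.5],[[0,0,0],[0,0,0],0.5]]'; python3 - <<'E'
from h import *
goto(594.3,291.2,150,-93); snap('scene','s25'); snap('wrist','w25')
im=cv2.imread('pics/s25.png'); cv2.imwrite('pics/s25a.png',cv2.resize(im[150:330,320:520],None,fx=4,fy=3.3,interpolation=cv2.INTER_CUBIC))
E
```

```text
t: 44.03
ee_pos: [596.1, 292.0, 251.1]
orientation: [-2.158, 2.274, -0.003]
ft_force: [0.3, -0.7, -1.0]
width: 44.1
turn [-0.006, 0.004, 0.0] shift_before_turn [1.3, 2.3, 101.1] shift_after_turn [0.9, 1.7, 101.1] at [596.1, 292.0, 251.1] yaw -92.99 tiltz [0.006, 0.003, -1.0] t 44.03 F [0.3, -0.7, -1.0] w 44.1
```

View pics/s18a.png

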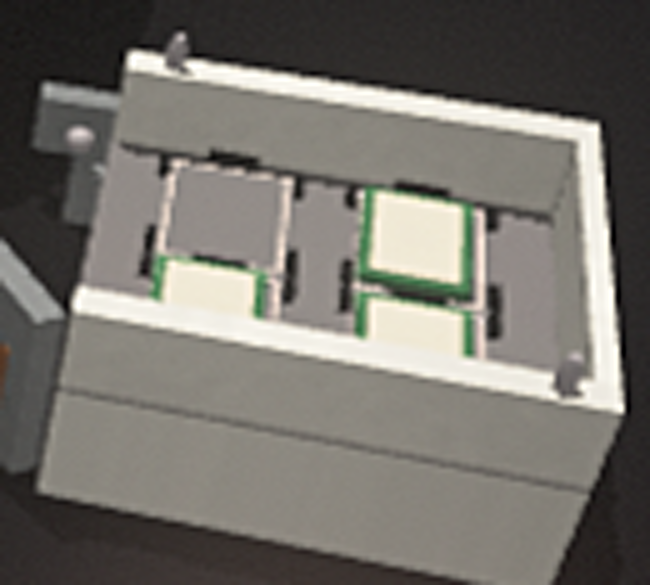

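View pics/s25a.png

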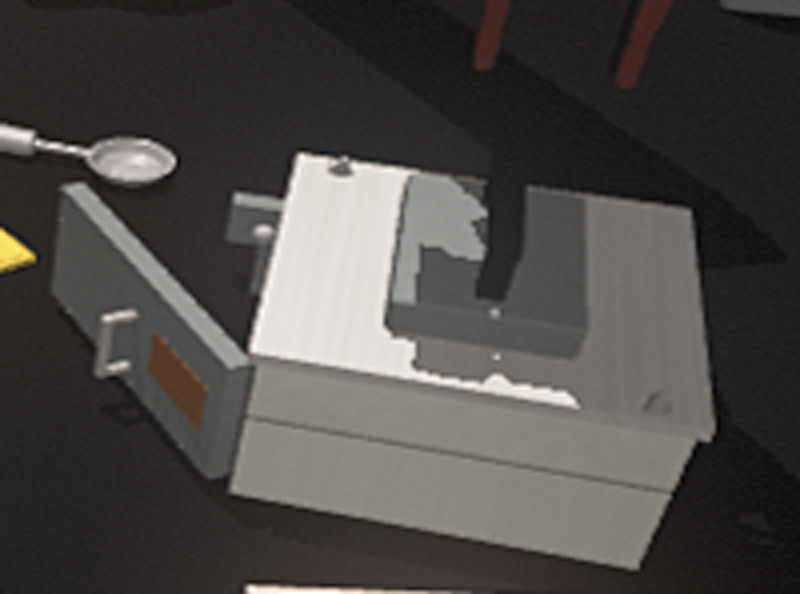

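View pics/w25.png

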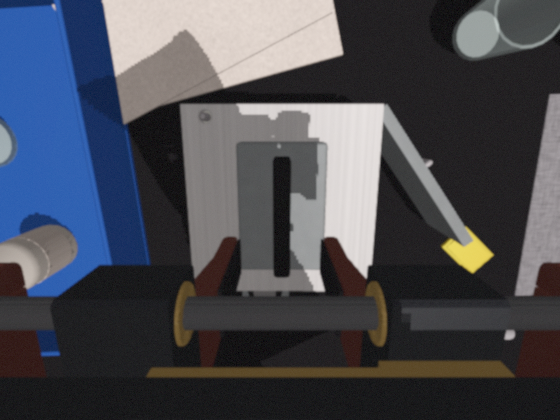

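```bash
python3 -m handwheel '[[[0,0,0],[15,2,0],0.3],[[0,0,0],[30,3,0],0],[[0,0,0],[35,3,0],0],[[0,0,0],[35,3,0],0],[[0,0,0],[35,3,0],0],[[0,0,0],[35,3,0],0],[[0,0,0],[25,3,0],0],[[0,0,-0.05],[10,0,0],0],[[0,0,-0.12],[0,0,0],0],[[0,0,-0.12],[0,0,0],0]]'; python3 -m handwheel '[[[0,0,-0.12],[0,0,0],0],[[0,0,-0.12],[0,0,0],0],[[0,0,-0.12],[0,0,0],0],[[0,0,-0.12],[0,0,0],0],[[0,0,-0.12],[0,0,0],0],[[0,0,-0.12],[0,0,0],0],[[0,0,-0.12],[0,0,0],0],[[0,0,-0.12],[0,0,0],0],[[0,0,-0.12],[0,0,0],0],[[0,0,-0.05],[0,0,0],0]]'; python3 - <<'E'
from h import *
goto(562,61,150,-3)
p=snap('top','t26'); im=cv2.imread('pics/t26.png'); cv2.imwrite('pics/t26a.png',cv2.resize(im[120:260,70:270],None,fx=4,fy=4,interpolation=cv2.INTER_CUBIC))
E
```

```text
t: 44.97
ee_pos: [547.7, 54.4, 229.0]
orientation: [2.462, -1.918, -0.028]
ft_force: [0.3, 0.8, 0.3]
width: 0.6
t: 45.8
ee_pos: [529.5, 43.1, 209.7]
orientation: [3.118, -0.223, -0.097]
ft_force: [0.2, 0.3, 0.0]
width: 0.3
turn [0.015, 0.062, -0.09] shift_before_turn [33.2, -23.4, 57.3] shift_after_turn [31.5, -19.6, 59.7] at [529.5, 43.1, 209.7] yaw -8.2 tiltz [-0.063, -0.009, -0.998] t 45.8 F [0.2, 0.3, 0.0] w 0.3
```

View pics/t26a.png

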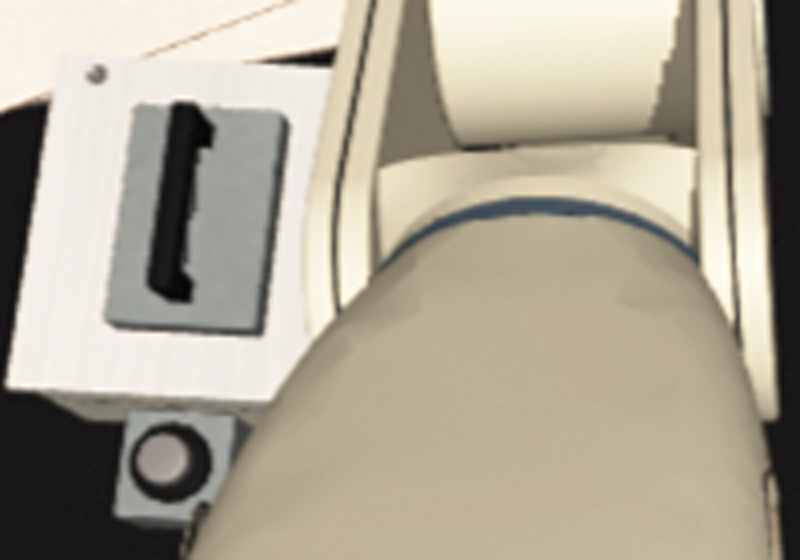

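```bash
python3 -m handwheel '[[[0.015,0.062,-0.09],[8,-4,0],0],[[0,0,0],[10,-5,10],0],[[0,0,0],[6,-2,20],0],[[0,0,0],[0,0,20],0],[[0,0,0],[0,0,15],0],[[0,0,0],[0,0,0],0],[[0,0,0],[0,0,0],0],[[0,0,0],[0,0,0],0],[[0,0,0],[0,0,0],0],[[0,0,0],[0,0,0],0]]'; python3 - <<'E'
from h import *
goto(562,61,82,-3); snap('wrist','w27');snap('scene','s27')
E
```

```text
t: 46.68
ee_pos: [545.3, 46.4, 133.9]
orientation: [3.137, -0.098, -0.02]
ft_force: [-0.0, -0.7, -0.0]
width: 0.3
turn [0.003, 0.013, -0.01] shift_before_turn [16.5, -15.7, 51.6] shift_after_turn [16.0, -15.4, 51.9] at [545.3, 46.4, 133.9] yaw -3.57 tiltz [-0.013, -0.002, -1.0] t 46.68 F [-0.0, -0.7, -0.0] w 0.3
```

View pics/w27.png

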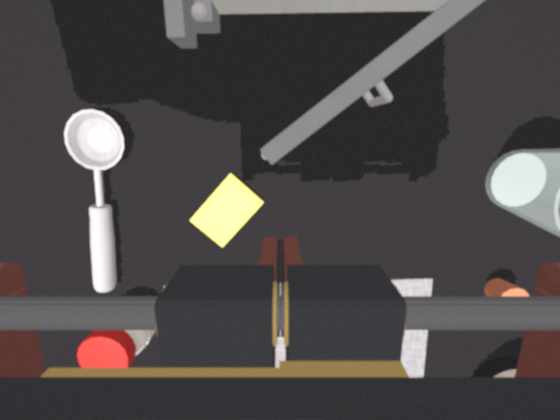

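View pics/s27.png

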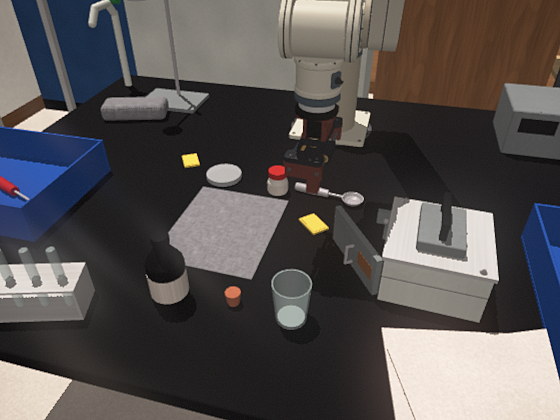

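```bash
python3 - <<'E'
from h import *
p=snap('wrist')
c,s=np.cos(np.radians(87)),np.sin(np.radians(87))
def loc(w): d=np.array(w[:2])-[594.3,289.6]; return np.array([c*d[0]+s*d[1],-s*d[0]+c*d[1]])
for uv in [(264,152),(274,163),(440,20),(470,15)]:
    w=pix2w(p,uv,96); l=loc(w); print(uv,w.round(1),l.round(1), 'angle',np.arctan2(-(l[0]+88),l[1]+89))
print(loc([545.3,46.4]))
E
```

```text
(264, 152) [538.9 100.8  96. ] [-191.4   45.5] angle 0.6556362171653598
(274, 163) [544.5  93.9  96. ] [-198.1   39.5] angle 0.7082748866868375
(440, 20) [639.6 165.5  96. ] [-121.5  -51.8] angle 0.733012869142455
(470, 15) [655.6 166.9  96. ] [-119.3  -67.6] angle 0.9715661463177614
[-245.43116471   36.20474264]
```

```bash
python3 -m handwheel '[[[0.003,0.013,-0.01],[8,0,0],0],[[0,0,0],[8,0,8],0],[[0,0,0],[3,0,15],0],[[0,0,0],[0,0,15],0],[[0,0,0],[0,0,3],0],[[0,0,0],[0,0,0],0],[[0,0,0],[0,0,0],0],[[0,0,0],[0,0,0],0],[[0,0,0],[0,0,0],0],[[0,0,0],[0,0,0],0]]'; python3 - <<'E'
from h import *
goto(568,61,82,-3)
E
```

```text
t: 47.67
ee_pos: [572.2, 45.7, 93.7]
orientation: [-3.139, 0.079, -0.018]
ft_force: [0.5, -0.2, -0.4]
width: 0.5
turn [-0.001, -0.011, 0.002] shift_before_turn [-5.1, -15.1, 11.6] shift_after_turn [-5.0, -15.1, 11.7] at [572.2, 45.7, 93.7] yaw -2.87 tiltz [0.011, 0.001, -1.0] t 47.67 F [0.5, -0.2, -0.4] w 0.5
```

```bash
python3 -m handwheel '[[[0,-0.011,0.002],[-3,0,5],0],[[0,0,0],[0,-5,5],0],[[0,0,0],[0,-10,0],0],[[0,0,0],[0,-10,0],0],[[0,0,0],[0,-10,0],0],[[0,0,0],[0,-10,0],0],[[0,0,0],[0,-10,0],0],[[0,0,0],[0,-10,0],0],[[0,0,0],[0,0,0],0],[[0,0,0],[0,0,0],0]]'; python3 - <<'E'
from h import *
goto(563.5,181,82,-3); p=snap('wrist','w28')
E
```

```text
t: 48.5
ee_pos: [573.2, 119.8, 84.1]
orientation: [-3.139, 0.079, -0.003]
ft_force: [-1.0, -0.1, 0.2]
width: 0.4
turn [-0.002, -0.002, 0.002] shift_before_turn [-12.8, -60.7, 2.2] shift_after_turn [-12.9, -60.6, 2.1] at [573.2, 119.8, 84.1] yaw -2.88 tiltz [0.002, 0.002, -1.0] t 48.5 F [-1.0, -0.1, 0.2] w 0.4
```

View pics/w28.png

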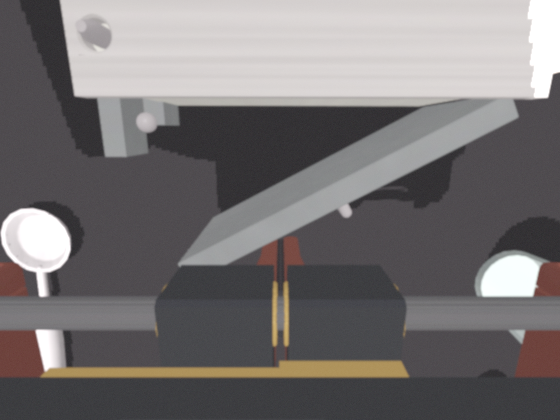

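```bash
python3 -m handwheel '[[[0,0,0],[-1,-6,0],0],[[0,0,0],[-2,-8,0],0],[[0,0,0],[-2,-8,0],0],[[0,0,0],[-2,-8,0],0],[[0,0,0],[-2,-6,0],0],[[0,0,0],[0,-4,0],0],[[0,0,0],[0,-2,0],0],[[0,0,0],[0,0,0],0],[[0,0,0],[0,0,0],0],[[0,0,0],[0,0,0],0]]'; python3 - <<'E'
from h import *
goto(563.5,181,82,-3); p=snap('wrist','w29')
E
```

```text
t: 49.38
ee_pos: [565.2, 165.7, 84.2]
orientation: [-3.139, 0.081, -0.002]
ft_force: [-0.3, 0.4, 0.2]
width: 0.7
turn [-0.002, -0.001, 0.001] shift_before_turn [-2.4, -15.2, 2.2] shift_after_turn [-2.5, -15.2, 2.2] at [565.2, 165.7, 84.2] yaw -2.95 tiltz [0.001, 0.002, -1.0] t 49.38 F [-0.3, 0.4, 0.2] w 0.7
```

View pics/w29.png

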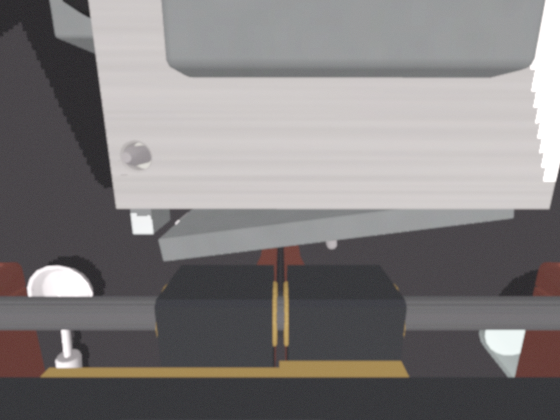

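```bash
python3 -m handwheel '[[[0,0,0],[0,-2.5,0],0],[[0,0,0],[0,-2.5,0],0],[[0,0,0],[0,-2,0],0],[[0,0,0],[0,-2,0],0],[[0,0,0],[0,-2,0],0],[[0,0,0],[0,-1,0],0],[[0,0,0],[0,-1,0],0],[[0,0,0],[0,0,0],0],[[0,0,0],[0,0,0],0],[[0,0,0],[0,0,0],0]]'; python3 - <<'E'
from h import *
goto(563.5,181,82,-3); p=snap('wrist','w30')
E
```

```text
t: 50.27
ee_pos: [565.3, 175.1, 84.2]
orientation: [3.136, -0.08, -0.003]
ft_force: [-0.3, -2.8, 1.5]
width: 0.4
turn [0.005, 0.002, 0.001] shift_before_turn [-2.1, -5.9, 2.1] shift_after_turn [-2.1, -5.8, 2.2] at [565.3, 175.1, 84.2] yaw -2.94 tiltz [-0.002, -0.005, -1.0] t 50.27 F [-0.3, -2.8, 1.5] w 0.4
```

View pics/w30.png

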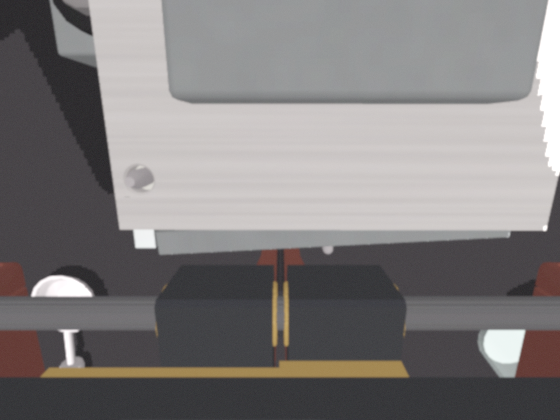

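```bash
python3 -m handwheel '[[[0,0,0],[0,-3,0],0],[[0,0,0],[0,-3,0],0],[[0,0,0],[0,-3,0],0],[[0,0,0],[0,-3,0],0],[[0,0,0],[0,-3,0],0],[[0,0,0],[0,-3,0],0],[[0,0,0],[0,0,0],0],[[0,0,0],[0,0,0],0],[[0,0,0],[0,0,0],0],[[0,0,0],[0,0,0],0]]'; python3 - <<'E'
from h import *
goto(563.5,181,82,-3); p=snap('wrist','w31')
E
```

```text
t: 51.15
ee_pos: [565.7, 181.7, 84.3]
orientation: [3.116, -0.073, -0.009]
ft_force: [-0.6, -4.3, 2.6]
width: 0.0
turn [0.025, 0.005, 0.006] shift_before_turn [-2.1, 0.7, 2.4] shift_after_turn [-2.2, 0.8, 2.3] at [565.7, 181.7, 84.3] yaw -2.69 tiltz [-0.006, -0.024, -1.0] t 51.15 F [-0.6, -4.3, 2.6] w 0.0
```

View pics/w31.png

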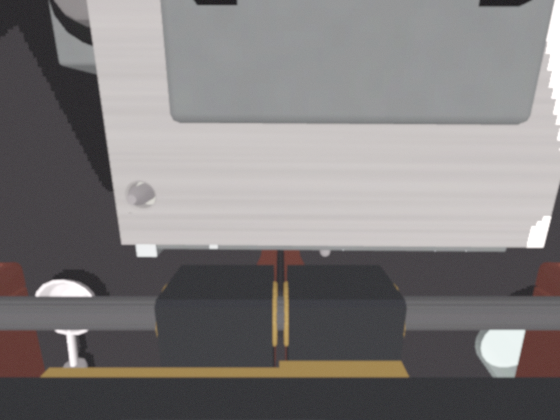

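```bash
python3 -m handwheel '[[[0,0,0],[0,-4,0],0],[[0,0,0],[0,-4,0],0],[[0,0,0],[0,-4,0],0],[[0,0,0],[0,-4,0],0],[[0,0,0],[0,0,0],0],[[0,0,0],[0,0,0],0],[[0,0,0],[0,0,0],0],[[0,0,0],[0,0,0],0],[[0,0,0],[0,0,0],0],[[0,0,0],[0,0,0],0]]';python3 -m handwheel '[[[0.02,0.005,0],[0,3,0],0],[[0,0,0],[0,6,0],0],[[0,0,0],[0,10,0],0],[[0,0,0],[0,15,-10],0],[[0,0,0],[0,15,-20],0],[[0,0,0],[0,10,-30],0],[[0,0,0],[0,0,-30],0],[[0,0,0],[0,0,-20],0],[[0,0,0],[0,0,0],0],[[0,0,0],[0,0,0],0]]'; python3 - <<'E'
from h import *
goto(563.5,181,82,-3); p=snap('wrist','w32'); snap('scene','s32')
im=cv2.imread('pics/s32.png'); cv2.imwrite('pics/s32a.png',cv2.resize(im[170:330,340:510],None,fx=4.5,fy=3.7,interpolation=cv2.INTER_CUBIC))
E
```

```text
t: 52.03
ee_pos: [566.2, 181.4, 84.8]
orientation: [3.089, -0.06, -0.015]
ft_force: [0.7, -5.1, 2.3]
width: 0.3
t: 52.87
ee_pos: [562.7, 118.9, 203.5]
orientation: [3.109, -0.061, -0.01]
ft_force: [-0.5, 0.2, -0.1]
width: 0.4
turn [0.033, 0.006, 0.013] shift_before_turn [-0.9, -66.0, 119.4] shift_after_turn [-2.4, -62.0, 121.5] at [562.7, 118.9, 203.5] yaw -2.27 tiltz [-0.007, -0.032, -0.999] t 52.87 F [-0.5, 0.2, -0.1] w 0.4
```

View pics/w32.png

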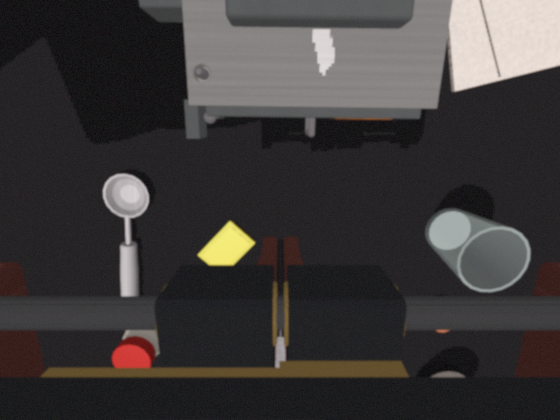

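View pics/s32a.png

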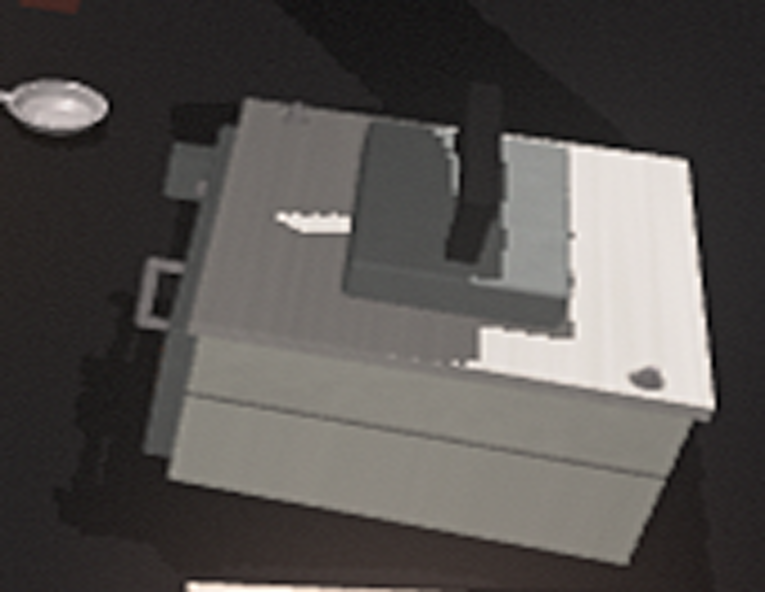

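```bash
python3 - <<'E'
from h import *
im=cv2.imread('pics/w32.png'); cv2.imwrite('pics/w32a.png',cv2.resize(im[90:150,175:455],None,fx=2.8,fy=6,interpolation=cv2.INTER_CUBIC))
p=snap('wrist')
c,s=np.cos(np.radians(87)),np.sin(np.radians(87))
def W(X): return [594.3+c*X[0]-s*X[1],289.6+s*X[0]+c*X[1],X[2]]
for th in (0,.02,.04,.09):
    q=[(-88-12*np.cos(th)-r*np.sin(th),-89-12*np.sin(th)+r*np.cos(th),96) for r in (5,172)]
    print(th,[ w2pix(p,W(x)).round(1).tolist() for x in q])
print([w2pix(p,W(x)).round(1).tolist() for x in [(-92,-93,108),(-92,93,108)]])
E
```

```text
0 [[417.3, 120.6], [206.1, 117.6]]
0.02 [[417.6, 120.7], [206.7, 122.1]]
0.04 [[417.9, 120.8], [207.4, 126.5]]
0.09 [[418.7, 121.1], [209.4, 137.5]]
[[437.6, 109.7], [188.5, 106.2]]
```

View pics/w32a.png

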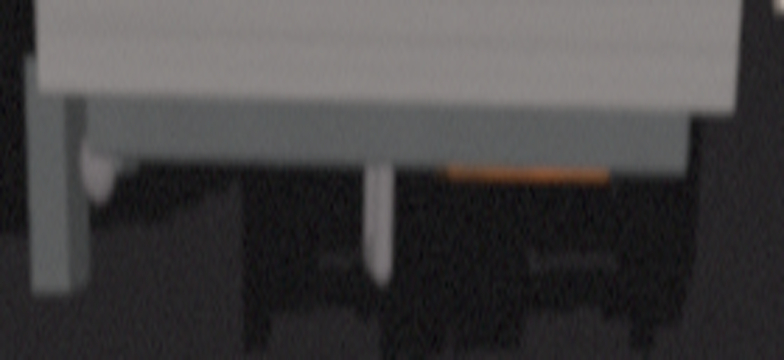

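```bash
python3 -m handwheel '[[[0.033,0.006,0.08],[0,0,-5],0],[[0,0,0.12],[0,0,-5],0],[[0,0,0.12],[0,0,-5],0],[[0,0,0.12],[0,0,-5],0],[[0,0,0.12],[0,0,-3],0],[[0,0,0.12],[0,0,-3],0],[[0,0,0.12],[0,0,-2],0],[[0,0,0.12],[0,0,-2],0],[[0,0,0.12],[0,0,0],0],[[0,0,0.12],[0,0,0],0]]';python3 -m handwheel '[[[0,0,0.12],[0,0,0],0],[[0,0,0.12],[0,0,0],0],[[0,0,0.12],[0,0,0],0],[[0,0,0.04],[-15,10,0],0],[[0,0,0],[-25,15,0],0],[[0,0,0],[-30,15,0],0],[[0,0,0],[-30,15,0],0],[[0,0,0],[-25,10,0],0],[[0,0,0],[-15,10,0],0],[[0,0,0],[0,0,0],0]]'; python3 - <<'E'
from h import *
goto(471,322,150,-93)
E
```

```text
t: 53.85
ee_pos: [553.0, 118.3, 216.2]
orientation: [2.538, -1.815, -0.035]
ft_force: [0.5, 0.1, -0.3]
width: 0.6
t: 54.68
ee_pos: [480.2, 266.6, 200.6]
orientation: [2.073, -2.289, -0.045]
ft_force: [0.1, -0.0, 0.3]
width: 0.4
turn [0.058, -0.019, -0.047] shift_before_turn [-55.2, 11.8, 50.3] shift_after_turn [-54.8, 12.1, 50.6] at [480.2, 266.6, 200.6] yaw -95.64 tiltz [-0.059, -0.014, -0.998] t 54.68 F [0.1, -0.0, 0.3] w 0.4
```

```bash
python3 -m handwheel '[[[0.03,-0.01,-0.04],[-10,15,0],0],[[0.028,-0.009,0],[-20,25,0],0],[[0,0,0],[-15,20,0],0],[[0,0,0],[0,10,0],0],[[0,0,0],[0,0,0],0],[[0,0,0],[0,0,0],0],[[0,0,0],[0,0,0],0],[[0,0,0],[0,0,0],0],[[0,0,0],[0,0,0],0],[[0,0,0],[0,0,0],0]]'; python3 - <<'E'
from h import *
goto(471,322,150,-93); p=snap('wrist','w33'); print(find(p,'start_top'))
c,s=np.cos(np.radians(87)),np.sin(np.radians(87))
for z in (50,55,60,65): print(z,w2pix(p,[594.3+c*20-s*119,289.6+s*20+c*119,z]).round(1))
t=snap('top','t33'); print(find(t,'start_top'))
E
```

```text
t: 55.52
ee_pos: [412.5, 311.3, 193.9]
orientation: [2.15, -2.276, 0.002]
ft_force: [0.2, -0.4, 0.3]
width: 0.7
turn [0.006, -0.008, -0.005] shift_before_turn [-14.4, -58.1, 43.4] shift_after_turn [-13.7, -57.9, 43.9] at [412.5, 311.3, 193.9] yaw -93.28 tiltz [-0.007, -0.008, -1.0] t 55.52 F [0.2, -0.4, 0.3] w 0.7
[(0.87, [477.4, 316.7, 67.6], [267.0, 133.0])]
50 [269.  133.2]
55 [268.9 133.3]
60 [268.7 133.4]
65 [268.6 133.5]
[]
```

View pics/w33.png

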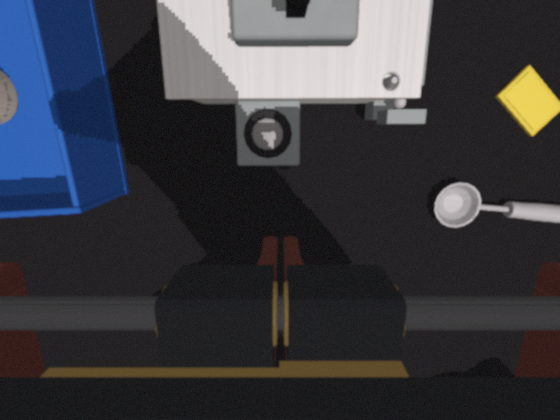

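```bash
python3 -m handwheel '[[[0.006,-0.008,-0.005],[-2,-15,0],0],[[0,0,0],[-2,-20,5],0],[[0,0,0],[-1,-12,15],0],[[0,0,0],[0,-3,20],0],[[0,0,0],[0,0,15],0],[[0,0,0],[0,0,5],0],[[0,0,0],[0,0,0],0],[[0,0,0],[0,0,0],0],[[0,0,0],[0,0,0],0],[[0,0,0],[0,0,0],0]]'; python3 - <<'E'
from h import *
goto(474.6,316.9,80,-93)
E
```

```text
t: 56.55
ee_pos: [473.6, 316.2, 134.6]
orientation: [-2.159, 2.265, -0.004]
ft_force: [-0.6, -0.1, 0.3]
width: 0.7
turn [-0.01, 0.007, 0.004] shift_before_turn [-0.4, -0.4, 54.7] shift_after_turn [-0.8, -1.0, 54.6] at [473.6, 316.2, 134.6] yaw -92.75 tiltz [0.01, 0.007, -1.0] t 56.55 F [-0.6, -0.1, 0.3] w 0.7
```

```bash
python3 -m handwheel '[[[-0.01,0.007,0.004],[-0.6,-0.8,10],0],[[0,0,0],[0,0,15],0],[[0,0,0],[0,0,12],0],[[0,0,0],[0,0,6],0],[[0,0,0],[0,0,0],0],[[0,0,0],[0,0,0],0],[[0,0,0],[0,0,0],0],[[0,0,0],[0,0,0],0],[[0,0,0],[0,0,0],0],[[0,0,0],[0,0,0],0]]'; python3 - <<'E'
from h import *
goto(474.6,316.9,76,-93)
im=snap('scene','s34')
im=cv2.imread('pics/s34.png'); cv2.imwrite('pics/s34a.png',cv2.resize(im[130:260,380:560],None,fx=4.4,fy=4.4,interpolation=cv2.INTER_CUBIC))
E
```

```text
t: 57.38
ee_pos: [476.6, 318.9, 92.4]
orientation: [-2.16, 2.275, -0.001]
ft_force: [0.1, -0.8, 0.4]
width: 0.6
turn [-0.004, 0.003, 0.001] shift_before_turn [2.2, 2.0, 16.4] shift_after_turn [2.1, 1.9, 16.4] at [476.6, 318.9, 92.4] yaw -92.96 tiltz [0.004, 0.003, -1.0] t 57.38 F [0.1, -0.8, 0.4] w 0.6
```

View pics/s34a.png

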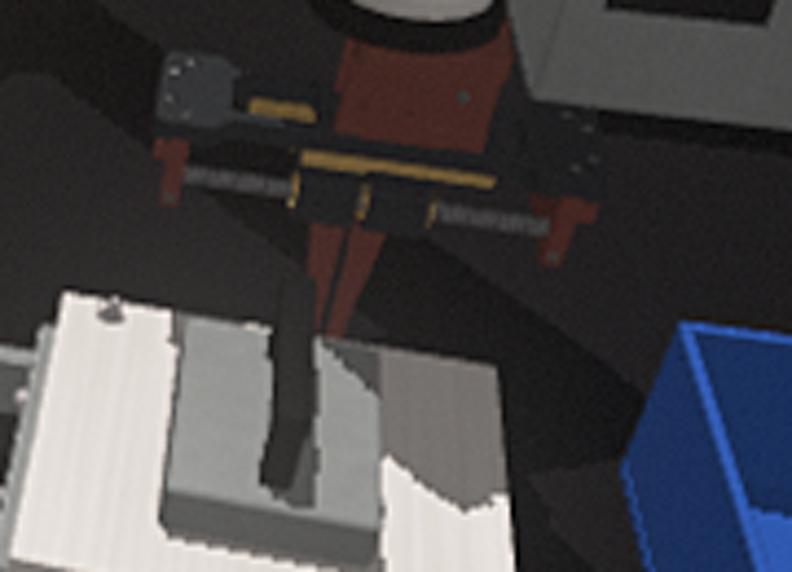

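```bash
python3 -m handwheel '[[[-0.004,0.003,0],[1.5,1.5,3],0],[[0,0,0],[0,0,3],0],[[0,0,0],[0,0,3],0],[[0,0,0],[0,0,3],0],[[0,0,0],[0,0,1],0],[[0,0,0],[0,0,0],0],[[0,0,0],[0,0,0],0],[[0,0,0],[0,0,0],0],[[0,0,0],[0,0,0],0],[[0,0,0],[0,0,0],0]]'; python3 - <<'E'
from h import *
goto(474.6,316.9,70,-93)
E
```

```text
t: 58.27
ee_pos: [475.1, 317.4, 78.3]
orientation: [2.163, -2.278, -0.0]
ft_force: [-0.4, 0.5, -0.3]
width: 0.3
turn [0.0, 0.0, 0.001] shift_before_turn [0.6, 0.5, 8.4] shift_after_turn [0.6, 0.5, 8.3] at [475.1, 317.4, 78.3] yaw -92.96 tiltz [-0.0, 0.0, -1.0] t 58.27 F [-0.4, 0.5, -0.3] w 0.3
```

```bash
python3 -m handwheel '[[[0,0,0],[0,0,1],0],[[0,0,0],[0,0,1],0],[[0,0,0],[0,0,1],0],[[0,0,0],[0,0,1],0],[[0,0,0],[0,0,1],0],[[0,0,0],[0,0,1],0],[[0,0,0],[0,0,1],0],[[0,0,0],[0,0,1],0],[[0,0,0],[0,0,1],0],[[0,0,0],[0,0,1],0]]'; python3 - <<'E'
from h import *
goto(474.6,316.9,65,-93)
E
```

```text
t: 59.1
ee_pos: [475.5, 317.7, 69.1]
orientation: [-2.163, 2.277, -0.0]
ft_force: [-3.5, -2.8, 18.1]
width: 0.6
turn [-0.001, 0.001, 0.001] shift_before_turn [0.9, 0.9, 4.1] shift_after_turn [0.9, 0.9, 4.1] at [475.5, 317.7, 69.1] yaw -92.96 tiltz [0.001, 0.001, -1.0] t 59.1 F [-3.5, -2.8, 18.1] w 0.6
```

```bash
python3 -m handwheel '[[[0,0,0],[0,0,1],0],[[0,0,0],[0,0,1],0],[[0,0,0],[0,0,-2],0],[[0,0,0],[0,0,-5],0],[[0,0,0],[0,0,-10],0],[[0,0,0],[0,0,-20],0],[[0,0,0],[0,0,-30],0],[[0,0,0],[0,0,-30],0],[[0,0,0],[0,0,-20],0],[[0,0,0],[0,0,0],0]]'; python3 -m handwheel '[[[0,0,0],[0,10,-5],0],[[0,0,0],[0,25,-5],0],[[0,0,0],[0,25,0],0],[[0,0,0],[0,20,0],0],[[0,0,0],[0,0,0],0],[[0,0,0],[0,0,0],0],[[0,0,0],[0,0,0],0],[[0,0,0],[0,0,0],0],[[0,0,0],[0,0,0],0],[[0,0,0],[0,0,0],0]]'; python3 - <<'E'
from h import *
goto(474.6,316.9,65,-93); p=snap('wrist','w35'); print(find(p,'start_top')); snap('scene','s35'); snap('top','t35')
E
```

```text
t: 59.93
ee_pos: [474.6, 317.1, 191.9]
orientation: [2.162, -2.276, -0.001]
ft_force: [-0.4, 0.1, 0.7]
width: 0.3
t: 60.77
ee_pos: [389.6, 319.6, 200.2]
orientation: [2.157, -2.276, -0.001]
ft_force: [0.7, 0.3, -0.8]
width: 0.5
turn [0.004, -0.004, -0.001] shift_before_turn [-2.4, -85.6, 134.8] shift_after_turn [-1.7, -85.0, 135.2] at [389.6, 319.6, 200.2] yaw -93.06 tiltz [-0.005, -0.004, -1.0] t 60.77 F [0.7, 0.3, -0.8] w 0.5
[(0.76, [472.4, 316.8, 62.7], [277.0, 111.0])]
```

View pics/w35.png

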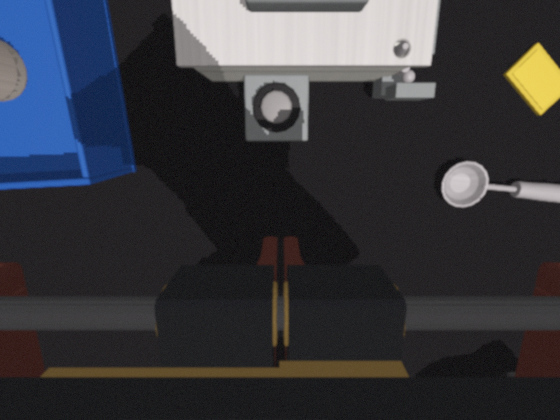

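View pics/s35.png

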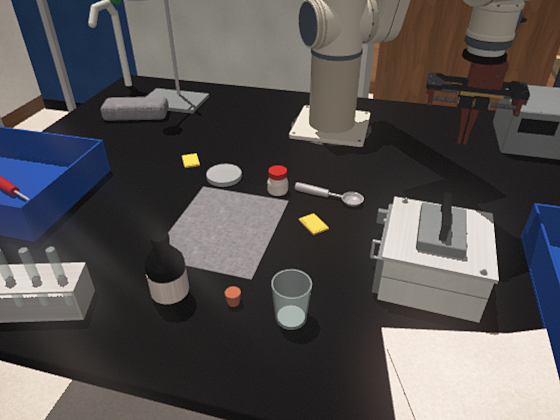

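View pics/t35.png

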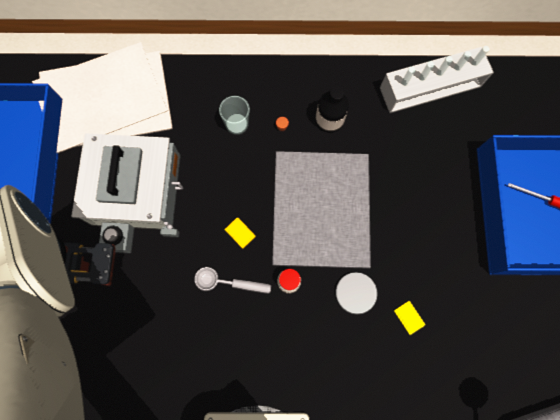

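```bash
python3 -m handwheel '[[[0.004,-0.004,-0.001],[0,-15,0],0],[[0,0,0],[0,-25,0],0],[[0,0,0],[0,-20,10],0],[[0,0,0],[0,-10,20],0],[[0,0,0],[0,0,25],0],[[0,0,0],[0,0,20],0],[[0,0,0],[0,0,8],0],[[0,0,0],[0,0,0],0],[[0,0,0],[0,0,0],0],[[0,0,0],[0,0,0],0]]'; python3 - <<'E'
from h import *
goto(475.5,317,78,-93)
E
```

```text
t: 61.8
ee_pos: [473.9, 316.3, 116.4]
orientation: [-2.155, 2.27, -0.004]
ft_force: [0.5, -0.6, -1.0]
width: 0.7
turn [-0.01, 0.006, 0.0] shift_before_turn [-0.6, -1.2, 38.4] shift_after_turn [-0.8, -1.5, 38.4] at [473.9, 316.3, 116.4] yaw -92.98 tiltz [0.01, 0.006, -1.0] t 61.8 F [0.5, -0.6, -1.0] w 0.7
```

```bash
python3 -m handwheel '[[[-0.01,0.006,0],[-0.6,-1,5],0],[[0,0,0],[0,0,8],0],[[0,0,0],[0,0,8],0],[[0,0,0],[0,0,4],0],[[0,0,0],[0,0,2],0],[[0,0,0],[0,0,0],0],[[0,0,0],[0,0,0],0],[[0,0,0],[0,0,0],0],[[0,0,0],[0,0,0],0],[[0,0,0],[0,0,0],0]]'; python3 - <<'E'
from h import *
goto(475.5,317,76,-93)
E
```

```text
t: 62.63
ee_pos: [476.8, 318.7, 90.5]
orientation: [-2.161, 2.273, -0.001]
ft_force: [0.2, 0.2, -0.1]
width: 0.3
turn [-0.004, 0.003, 0.002] shift_before_turn [1.8, 1.2, 14.5] shift_after_turn [1.7, 1.2, 14.5] at [476.8, 318.7, 90.5] yaw -92.9 tiltz [0.004, 0.003, -1.0] t 62.63 F [0.2, 0.2, -0.1] w 0.3
```

```bash
python3 -m handwheel '[[[-0.004,0.003,0],[1.4,1,3],0],[[0,0,0],[0,0,3],0],[[0,0,0],[0,0,3],0],[[0,0,0],[0,0,3],0],[[0,0,0],[0,0,1],0],[[0,0,0],[0,0,0],0],[[0,0,0],[0,0,0],0],[[0,0,0],[0,0,0],0],[[0,0,0],[0,0,0],0],[[0,0,0],[0,0,0],0]]'; for i in 1 2 3 4 5 6; do :; done; python3 -m handwheel '[[[0,0,0],[0,0,0.7],0],[[0,0,0],[0,0,0.7],0],[[0,0,0],[0,0,0],0],[[0,0,0],[0,0,0],0],[[0,0,0],[0,0,0],0],[[0,0,0],[0,0,0],0],[[0,0,0],[0,0,0],0],[[0,0,0],[0,0,0],0],[[0,0,0],[0,0,0],0],[[0,0,0],[0,0,0],0]]'
```

```text
t: 63.47
ee_pos: [475.8, 317.2, 76.3]
orientation: [-2.164, 2.277, 0.001]
ft_force: [0.6, 0.5, -0.3]
width: 0.6
t: 64.3
ee_pos: [476.0, 317.3, 75.4]
orientation: [-2.164, 2.276, 0.0]
ft_force: [0.0, -0.6, 0.5]
width: 0.6
```

```bash
python3 -m handwheel '[[[0,0,0],[0,0,0.7],0],[[0,0,0],[0,0,0.7],0],[[0,0,0],[0,0,0],0],[[0,0,0],[0,0,0],0],[[0,0,0],[0,0,0],0],[[0,0,0],[0,0,0],0],[[0,0,0],[0,0,0],0],[[0,0,0],[0,0,0],0],[[0,0,0],[0,0,0],0],[[0,0,0],[0,0,0],0]]'; python3 -m handwheel '[[[0,0,0],[0,0,0.7],0],[[0,0,0],[0,0,0.7],0],[[0,0,0],[0,0,0],0],[[0,0,0],[0,0,0],0],[[0,0,0],[0,0,0],0],[[0,0,0],[0,0,0],0],[[0,0,0],[0,0,0],0],[[0,0,0],[0,0,0],0],[[0,0,0],[0,0,0],0],[[0,0,0],[0,0,0],0]]'; python3 -m handwheel '[[[0,0,0],[0,0,1],0],[[0,0,0],[0,0,1],0],[[0,0,0],[0,0,0],0],[[0,0,0],[0,0,0],0],[[0,0,0],[0,0,0],0],[[0,0,0],[0,0,0],0],[[0,0,0],[0,0,0],0],[[0,0,0],[0,0,0],0],[[0,0,0],[0,0,0],0],[[0,0,0],[0,0,0],0]]'
```

```text
t: 65.13
ee_pos: [475.9, 317.4, 74.2]
orientation: [-2.164, 2.276, 0.0]
ft_force: [-0.9, -0.2, 1.8]
width: 0.3
t: 65.97
ee_pos: [476.0, 317.4, 72.8]
orientation: [-2.164, 2.276, 0.0]
ft_force: [-0.9, -0.4, 2.1]
width: 0.3
t: 66.8
ee_pos: [476.0, 317.4, 70.9]
orientation: [-2.164, 2.276, 0.0]
ft_force: [-1.6, -0.6, 2.5]
width: 0.4
```

```bash
python3 -m handwheel '[[[0,0,0],[0,0,1],0],[[0,0,0],[0,0,1],0],[[0,0,0],[0,0,1],0],[[0,0,0],[0,0,1],0],[[0,0,0],[0,0,1],0],[[0,0,0],[0,0,0.5],0],[[0,0,0],[0,0,0.5],0],[[0,0,0],[0,0,0],0],[[0,0,0],[0,0,0],0],[[0,0,0],[0,0,0],0]]'; python3 -m handwheel '[[[0,0,0],[0,0,-2],0],[[0,0,0],[0,0,-5],0],[[0,0,0],[0,0,-10],0],[[0,0,0],[0,0,-20],0],[[0,0,0],[0,0,-30],0],[[0,0,0],[0,0,-30],0],[[0,0,0],[0,15,-10],0],[[0,0,0],[0,25,0],0],[[0,0,0],[0,25,0],0],[[0,0,0],[0,10,0],0]]'; python3 -m handwheel '[[[0,0,0],[0,0,0],0],[[0,0,0],[0,0,0],0],[[0,0,0],[0,0,0],0],[[0,0,0],[0,0,0],0],[[0,0,0],[0,0,0],0],[[0,0,0],[0,0,0],0],[[0,0,0],[0,0,0],0],[[0,0,0],[0,0,0],0],[[0,0,0],[0,0,0],0],[[0,0,0],[0,0,0],0]]';  python3 - <<'E'
from h import *
p=snap('wrist','w36'); print(find(p,'start_top')); snap('scene','s36'); t=snap('top','t36')
a=cv2.imread('pics/t33.png').astype(int);b=cv2.imread('pics/top0.png').astype(int)
c=cv2.imread('pics/t36.png'); cv2.imwrite('pics/t36a.png',cv2.resize(c[120:260,60:240],None,fx=4.4,fy=4.2,interpolation=cv2.INTER_CUBIC))
for q in ['beaker','reagent','pot','dish','stopper','scoop']: print(q,find(t,q)[:2])
E
```

```text
t: 67.63
ee_pos: [476.0, 317.4, 69.6]
orientation: [-2.164, 2.276, 0.0]
ft_force: [-0.5, 0.4, 4.5]
width: 0.1
t: 68.47
ee_pos: [401.9, 321.6, 185.3]
orientation: [-2.157, 2.276, -0.0]
ft_force: [0.7, 0.8, -0.1]
width: 0.5
t: 69.3
ee_pos: [404.7, 321.8, 185.3]
orientation: [-2.157, 2.276, -0.001]
ft_force: [-0.2, -0.6, -0.1]
width: 0.8
[(0.91, [475.4, 319.4, 64.1], [278.0, 127.0])]
beaker [(0.91, [759.9, 56.4, 3.2], [236.0, 123.0]), (0.3, [379.1, -67.6, 6.0], [288.0, 282.0])]
reagent [(0.79, [773.5, -170.8, 0.8], [330.0, 119.0])]
pot [(0.7, [380.5, -66.3, 4.5], [287.0, 282.0]), (0.32, [677.6, 199.2, 54.8], [171.0, 148.0])]
dish [(0.75, [357.6, -219.1, 0.3], [356.0, 293.0]), (0.42, [593.6, 292.2, 93.5], [122.0, 178.0])]
stopper [(0.62, [752.0, -50.9, 2.5], [281.0, 126.0])]
scoop [(0.68, [376.0, 58.7, 3.4], [231.0, 283.0])]
```

View pics/t36a.png

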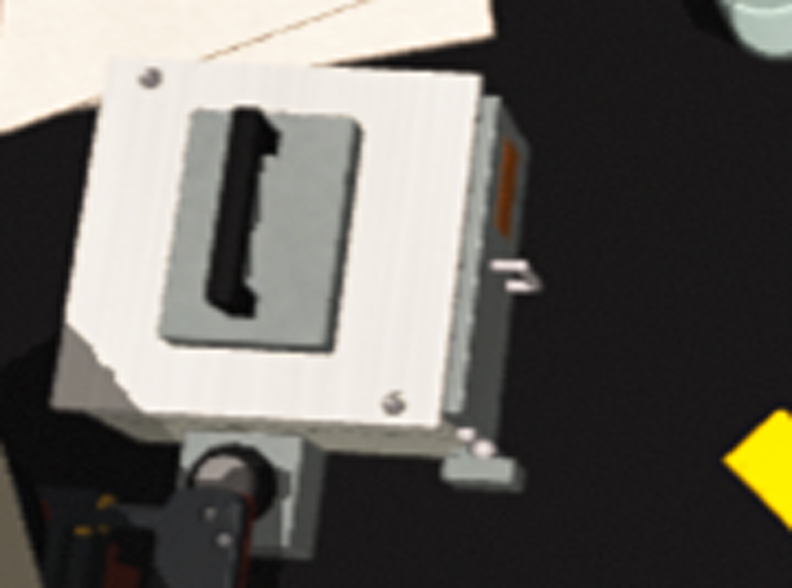

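View pics/w36.png

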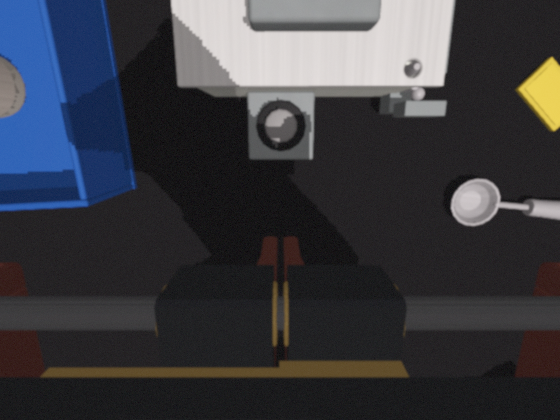

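```bash
python3 -c "
from workcell import ctrl
print(ctrl.close_job())"
```

```text
the job is handed in; nothing more can be done
None
```

The job is finished and handed in at about 69 s, with every step done in the order asked.

**What I did**
- **Plates:** Three white plates were present. I gripped each by its long sides and laid it coating up in its own nest. I left the two yellow look-alikes alone.
- **Lamp:** I lowered the lamp head over both pins until it rested on the rim.
- **Door:** I pushed the door through its catch until it stopped.
- **Button:** I pressed and released the start button last. I pressed it twice, because after the first press I wasn't sure it had gone right down.

**What the last checks showed**
- **Plates:** The pictures taken before the lamp went on show all three inside their stops. They can't be seen under it now.
- **Lamp:** Both pins show through their holes. The gripper stopped at the height that means flush, and the load had come off it.
- **Door:** The outside edge matches angle 0 in the picture, with about 1 pixel of shift.
- **Button:** On the second press contact began about 67 mm above the bench, and I pressed about 5.5 mm, past the 4.5 mm that counts. The first press went about half a millimetre lower and met a hard stop at 18 N.
- **Other things:** The beaker, bottle, pot, dish, stopper and scoop are all within about 4 mm of where they started, which is as fine as the detector reads. I didn't notice anything get knocked.

**Disagreements:** The wrist camera read the lamp about 1.7 mm to one side in the grip. That is within its calibration error, and I allowed for it when lining up the pins. Its readings of the button height also varied from 63 to 68 mm, so I relied on the contact force instead.

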